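Change over a vacuum engraving fixture

TASK

Change over the vacuum fixture for the next engraving run: first shut the vacuum valve, then take the finished dark pieces out of their nests and lay them flat in the out tray, seat every plain pale blank fully down in the nest of its own shape, and, with the vacuum still off, turn the gauge's bezel until its red zero mark is under the needle. When all that is done, open the valve fully again. Leave everything else on the table as it is.

Things in the scene. Friction and masses are not known exactly. Their poses are not given: they have to be found in the camera images.
- fixture: Fixed vacuum fixture: aluminium base 250 mm (its x) by 355 mm (its y), 12 mm thick, with four nests 2 by 2 and, at its -y side, a pipe along x (y = -175 mm) with gauge and ball valve, going on to a blue pump at the right rear. Origin: underside, midway between the nests, whose centres lie at x, y = +-55 mm in an order that changes; their axes are parallel to the fixture's.
- valve (a joint): Angle of the ball valve's red lever about its vertical stem, rad, growing anticlockwise from above. 1.571 (stop) = open, vacuum on: lever along the pipe, pointing to the fixture's +x. 0 (stop) = shut, vacuum off: lever across the pipe, pointing to the fixture's -y. It stays where it is left; turning takes about 0.25 N m (3 N at the grip point).
- valve_axis (a point): Point on the valve's vertical stem axis, at the mid-height of the lever (88 mm above the table).
- valve_grip (a point): Grip point on the red lever, 78 mm from the stem axis; moves with the lever. The red sleeve is 20 mm wide, 11 mm thick, centred at this height (88 mm above the table), from 27 to 105 mm from the stem. Below it, 18 mm wide, is the pipe (top 54 mm above the table) when open; otherwise it is free down to the base.
- gauge_bezel (a joint): Angle of the gauge's bezel, rad, growing anticlockwise from above, limits +-2.2. The white dial with red zero mark and black divisions (0.236 rad each) turns with it. At 0 the red mark is under the black needle as it rests with the vacuum off (pointing to the fixture's -x); vacuum swings the needle up to 3.77 rad anticlockwise. It takes 0.06 N m and stays where it is left.
- gauge_centre (a point): Centre of the gauge's face, on the bezel's vertical axis, 98 mm above the table, level with the bezel's rim. The knurled dark bezel is 60 mm in diameter and reaches from 82 to 99 mm above the table, on a narrower case (54 mm); it can be gripped across from above.
- out_tray: Shallow wooden out tray, fixed, outside 280 mm (its x) by 130 mm (its y), walls 6 mm thick and only 12 mm high, grey felt floor about 6 mm above its underside. Origin: centre of the underside.
- nest_round: Nest on the fixture with a round, 68 mm in diameter pocket: green plate 106 x 100 mm, black walls 8 mm thick. Origin: centre of the plate's underside, 12 mm above the table; pocket floor 3 mm and wall tops 11 mm above the origin; the top 3 mm slope outward as a lead-in. Fits the round piece with 2 mm to spare on each side.
- nest_square: Nest on the fixture with a square, 64 x 64 mm, sides along x and y pocket: green plate 106 x 100 mm, black walls 8 mm thick. Origin: centre of the plate's underside, 12 mm above the table; pocket floor 3 mm and wall tops 11 mm above the origin; the top 3 mm slope outward as a lead-in. Fits the square piece with 2 mm to spare on each side.
- nest_hex: Nest on the fixture with a hexagonal, 64 mm across flats, corners on +-x, two flats facing +-y pocket: green plate 106 x 100 mm, black walls 8 mm thick. Origin: centre of the plate's underside, 12 mm above the table; pocket floor 3 mm and wall tops 11 mm above the origin; the top 3 mm slope outward as a lead-in. Fits the hex piece with 2 mm to spare on each side.
- nest_oblong: Nest on the fixture with a rectangular, 88 mm (x) by 50 mm (y) pocket: green plate 106 x 100 mm, black walls 8 mm thick. Origin: centre of the plate's underside, 12 mm above the table; pocket floor 3 mm and wall tops 11 mm above the origin; the top 3 mm slope outward as a lead-in. Fits the oblong piece with 2 mm to spare on each side.
- blank_round: Plain pale wooden blank, disc 64 mm in diameter, 24 mm thick, 70 g or so. Origin: centre of the underside, z up. May be absent.
- finished_round: Finished piece, dark wood with a brass inlaid star in a ring on top, disc 64 mm in diameter, 24 mm thick; if present it starts in the nest of its shape. Origin: centre of the underside, z up. Two or three are present.
- blank_square: Plain pale wooden blank, square 60 x 60 mm, sides along its x and y, 24 mm thick, 70 g or so. Origin: centre of the underside, z up. May be absent.
- finished_square: Finished piece, dark wood with a brass inlaid star in a ring on top, square 60 x 60 mm, sides along its x and y, 24 mm thick; if present it starts in the nest of its shape. Origin: centre of the underside, z up. Two or three are present.
- blank_hex: Plain pale wooden blank, regular hexagon 60 mm across flats (69 mm across corners, corners on its +-x, two flats facing its +-y), 24 mm thick, 70 g or so. Origin: centre of the underside, z up. May be absent.
- finished_hex: Finished piece, dark wood with a brass inlaid star in a ring on top, regular hexagon 60 mm across flats (69 mm across corners, corners on its +-x, two flats facing its +-y), 24 mm thick; if present it starts in the nest of its shape. Origin: centre of the underside, z up. Two or three are present.
- blank_oblong: Plain pale wooden blank, rectangle 84 mm (its x) by 46 mm (its y), 24 mm thick, 70 g or so. Origin: centre of the underside, z up. May be absent.
- finished_oblong: Finished piece, dark wood with a brass inlaid star in a ring on top, rectangle 84 mm (its x) by 46 mm (its y), 24 mm thick; if present it starts in the nest of its shape. Origin: centre of the underside, z up. Two or three are present.
- jar: Round glass jar with steel lid, 74 mm in diameter, 110 mm high, bystander. Origin: centre of underside.
- mug: Blue enamel mug, 82 mm in diameter, 85 mm high, handle at its +y, bystander. Origin: centre of underside.
- pencil: Brown wooden pencil lying on the table, 175 mm long along its x, 8.5 mm thick, bystander. Origin: underside, mid-length.
- tape_roll: Roll of yellow tape lying flat, 84 mm in diameter, 25 mm high, bystander. Origin: centre of underside.
- sanding_block: Cork sanding block, 92 x 46 x 31 mm, bystander. Origin: centre of underside.

How it is judged:
By the outcome, as a careful person would: the job done as asked, in the order asked, and still so for the second after the job is handed in, with the robot touching nothing.
Of blank_round, blank_square, blank_hex, blank_oblong only 3 to 4 are there at a start; the rules pass over those that are not, and their reading is None.
Of finished_round, finished_square, finished_hex, finished_oblong only 2 to 3 are there at a start; the rules pass over those that are not, and their reading is None.
At some moment in a run one of blank_round, blank_square, blank_hex, blank_oblong may be knocked a few centimetres aside while the robot is not near it.
Once in a run the grip may slacken for a moment while it holds something.
It also fails if it takes over 208 s, if anything falls off the work surface, if the arm or the gripper's body presses on something with over 40 N, if the wrist force passes 120 N, or if a joint passes its speed limit or range.

ROBOT

A 6-joint arm with a two-finger parallel gripper is mounted at the origin on the work surface. World frame = base frame: x ahead of the robot, y to its left, z up, the work surface at z = 0. Lengths are in m, angles in rad, forces in N, time in s.
With the tool pointing down it reaches from about 0.35 to 0.775 m from the base axis. Payload 5.5 kg.
Tool frame: the origin (TCP) lies midway between the tips of the shut fingers; the grasp point (between the pads) lies 19 mm behind it; z points along the fingers, y is the line along which they close (so a half turn about z gives the same grasp; the last joint's range is limited). The gripper opens to 85 mm and grips with 20 to 120 N. Pads are 22 mm wide; open, the fingers measure 114 mm over their backs; the gripper's body (76 mm by 85 mm) begins 54 mm behind the grasp point. The pads swing forward as they close: fully open they stand 13 mm farther back than shut.
Start: joints at [0.975, 0.313, 0.046, 1.304, 0, 1.431], TCP at [0.253, 0.516, 0.231] pointing down, gripper open.
Joint ranges: [-2.76, 2.76], [-0.86, 1.69], [-1.03, 1.26], [-2.2, 2.34], [-1.47, 1.5], [-3.14, 3.14]. Speed limits (rad/s): [2.57, 2.57, 3.14, 3.14, 3.14, 3.14].

INTERFACE

Orientations are given as a unit quaternion [w, x, y, z].
In Python, from workcell import get_state, read_camera, camera_info, hand_in, recognise gives the robot as it stands.
- The arm moves only by the tool arm_command, never from a script. Its argument "moves" is one flat list of numbers, 7 for each row, row after row: the opening, from -1 (shut) to 1 (fully open), then the shift along the tool's x, y, z in mm, then the turn, a rotation vector about the tool's x, y, z in rad. A call has 1 to 8 rows; each row shifts and turns the commanded pose from where the row before left it, along the tool's axes as they then stand; what a row does not reach is not made up. A row lasts 1/8 s, in which the tool goes at most 62.5 mm and 10.7 degrees, less where a joint would pass 70% of its speed; a pose out of reach is approached as far as the arm can. A call with a gripper value outside its range is refused whole. The fingers move at their own pace and stop on an object; "newtons" is the grip in N (left out, the last holds). Time passes only in rows, so rows that do not move let the fingers close. It gives the time, the measured TCP pose, the force, the opening and the grip force at its end, in the units of the state.
- get_state(): the state, without advancing time (a new reading comes with each control period).
- read_camera(name): name is "scene" or "top" or "wrist"; returns (picture, depth): 400x640x3 uint8, blue, green, red; 400x640 float32, m along the optical axis (not along the pixel's ray), 0 where there is no reading.
- camera_info(name): a dict with "fovy" (degrees; the focal length in pixels is half the picture's height over the tangent of half this angle, whatever the lens; pixels are square), "cx", "cy" (the principal point, pixels), "k1" (the pictures are not rectified: a ray, as slopes to the right and down, at radius r is drawn at 1 + k1 r^2 times it, then the intrinsics apply), "eye" and "orientation" of the camera in the world; the wrist camera has in their place "tool_from_camera" (4x4, takes a point from camera to tool coordinates, whose origin is the TCP and whose axes are the flange's). Camera axes: x right, y down, z forward; pixel columns grow to the right and rows downward; lengths in m; the calibration is good to about 2 mm. A picture is of the moment at which its call begins: read the wrist's pose just before it. camera_info takes no time and is no camera call.
- hand_in(): hands the job in; it is judged then, once.
Trained networks look in the newest picture that a camera, given by its name, has taken for a name from the list of things; names that differ only in an ending like _2 or _b are one class to them, and where a whole thing is asked for, a point or a joint stands for the part that bears it (a point fixed in the world has none). Each returns a list of dicts, best first, with "confidence" (0 to 1); they miss things now and then, are a little off and sometimes report something else, mostly with a low value. They report only what shows in the picture. A call takes as long as a camera call.
- recognise(camera, label): "point" ([column, row] in pixels, amid what is visible of it).
The state is a dict: "clock": time; "joint_pos": joint angles; "qvel": joint speeds; "tau": joint torques, N m; "tcp_pos": TCP position; "orientation": TCP orientation; "wrist_force": force on the tool from outside, world axes, zero at the start; "ft_torque": the same for the moment, N m; "finger_gap": finger opening in m; "grip_force": force on a finger pad.
Only numpy, scipy, OpenCV 4.12 (cv2) and the standard library are available. Lean on these libraries where they do the work, as an engineer would, in place of code of your own. Each camera call takes 0.05 s, during which the arm holds its last target. There are 200 camera calls.

## Working session

There is one attempt and no reset: what is moved stays moved. The work goes in short steps, Python scripts to look and compute and a tool call to move; the robot and the scene stay as the last step left them, time stands still between calls to the robot, and variables do not carry over. Pictures are saved under pics/ and viewed, at most 14 in all, crops included, and the job is handed in when it is done.

Besides the shell and the picture viewer there is one more tool, called after "Emit:" as name(argument=value, ...) on one line, values as JSON. arm_command: Moves the arm, as the interface text tells. Its arguments: {"type":"object","properties":{"moves":{"type":"array"},"newtons":{"type":"number"}},"required":["moves"]}

```bash
ls; mkdir -p pics
cat > h.py <<'E'
import numpy as np, cv2
from workcell import *
from scipy.spatial.transform import Rotation as R
def rot(q): return R.from_quat([q[1],q[2],q[3],q[0]]).as_matrix()
def campose(name, st=None):
    ci=camera_info(name)
    if name=="wrist":
        T=np.array(ci["tool_from_camera"]); Rt=rot(st["orientation"])
        return ci, Rt@T[:3,:3], Rt@T[:3,3]+np.array(st["tcp_pos"])
    return ci, rot(ci["orientation"]), np.array(ci["eye"])
def ray(ci,uv):
    f=200/np.tan(np.radians(ci["fovy"])/2)
    d=(np.atleast_2d(uv).astype(float)-[ci["cx"],ci["cy"]])/f
    s=d.copy()
    for _ in range(20): s=d/(1+ci["k1"]*(s**2).sum(1,keepdims=True))
    return np.c_[s,np.ones(len(s))]
def at_z(cp,uv,z):
    ci,Rm,e=cp; d=ray(ci,uv)@Rm.T
    return e+d*((z-e[2])/d[:,2])[:,None]
def at_depth(cp,uv,dep):
    ci,Rm,e=cp; uv=np.atleast_2d(uv); r=ray(ci,uv)
    return e+(r*np.array([dep[int(round(v)),int(round(u))] for u,v in uv])[:,None])@Rm.T
def pix(cp,P):
    ci,Rm,e=cp; f=200/np.tan(np.radians(ci["fovy"])/2)
    c=(np.atleast_2d(P)-e)@Rm; s=c[:,:2]/c[:,2:]; s=s*(1+ci["k1"]*(s**2).sum(1,keepdims=True))
    return s*f+[ci["cx"],ci["cy"]]
E
python3 - <<'E'
from h import *
st=get_state(); print(st)
names="fixture valve valve_grip gauge_bezel gauge_centre out_tray nest_round nest_square nest_hex nest_oblong blank_round blank_square blank_hex blank_oblong finished_round finished_square finished_hex finished_oblong jar mug pencil tape_roll sanding_block".split()
for c in ("top","scene"):
    p,d=read_camera(c); cv2.imwrite(f"pics/{c}0.png",p); np.save(f"{c}0.npy",d)
    cp=campose(c); print(c,cp)
    if c=="top":
        for n in names:
            r=recognise(c,n)[:2]
            print(n,[(np.round(x["point"]),round(x["confidence"],2),np.round(at_depth(cp,x["point"],d)[0],3)) for x in r])
E
```

```text
pics
{'clock': 0.0, 'joint_pos': array([ 9.75448229e-01,  3.14020597e-01,  4.49602332e-02,  1.30363572e+00,
       -2.11143965e-05,  1.43120396e+00]), 'qvel': array([-0.00042946,  0.00106093,  0.00013163, -0.00012859,  0.00132815,
        0.00029165]), 'tau': array([-1.15726001e-03, -4.80628967e+01,  2.98533922e+01,  1.94303063e-02,
       -1.44494816e-04,  8.66258404e-06]), 'tcp_pos': array([0.25278758, 0.51585508, 0.23038975]), 'orientation': array([-3.31397003e-04,  2.25910648e-01,  9.74147564e-01, -8.90256856e-04]), 'wrist_force': array([-0.45652754, -0.58298222,  0.50201971]), 'ft_torque': array([-0.01542461,  0.03946642, -0.03887292]), 'grip_force': 0.0, 'finger_gap': 0.08555874423858786}
top ({'fovy': 47.68333169613278, 'cx': 311.0937344297498, 'cy': 200.64672926549895, 'k1': 0.011207455097036403, 'eye': array([0.35385086, 0.06936238, 1.22254869]), 'orientation': array([ 0.0620944 , -0.69683132,  0.71159783, -0.06479902])}, array([[-0.02114078, -0.98368001,  0.17868046],
       [-0.99977464,  0.02045438, -0.00568304],
       [ 0.0019355 , -0.17876034, -0.98389074]]), array([0.
[... 1972 characters left out ...]
(array([241., 198.]), 0.61, array([0.582, 0.25 , 0.028])), (array([161., 223.]), 0.47, array([0.522, 0.469, 0.005]))]
tape_roll [(array([211., 149.]), 0.59, array([ 0.729,  0.34 , -0.002]))]
sanding_block [(array([395., 285.]), 0.69, array([ 0.345, -0.15 ,  0.031]))]
scene ({'fovy': 52.32306677212155, 'cx': 317.7586242481257, 'cy': 197.7281795148943, 'k1': -0.08782813312905934, 'eye': array([0.92861863, 0.67021135, 0.73728544]), 'orientation': array([-0.09911361,  0.23344665,  0.88399551, -0.39272266])}, array([[-0.87135831,  0.33488326, -0.35859155],
       [ 0.4905799 ,  0.58254315, -0.64805465],
       [-0.0081276 , -0.74060561, -0.67189081]]), array([0.92861863, 0.67021135, 0.73728544]))
```

Run:
```python
import cv2
p=cv2.imread("pics/top0.png"); c=p[90:320,130:500]; cv2.imwrite("pics/top0c.png",cv2.resize(c,None,fx=2.15,fy=2.15,interpolation=cv2.INTER_CUBIC))
```

```text
(no output)
```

View pics/top0c.png

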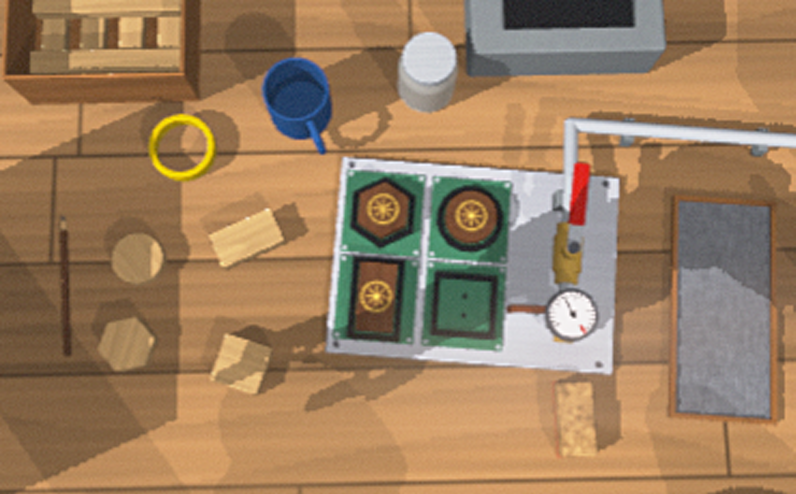

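View pics/scene0.png

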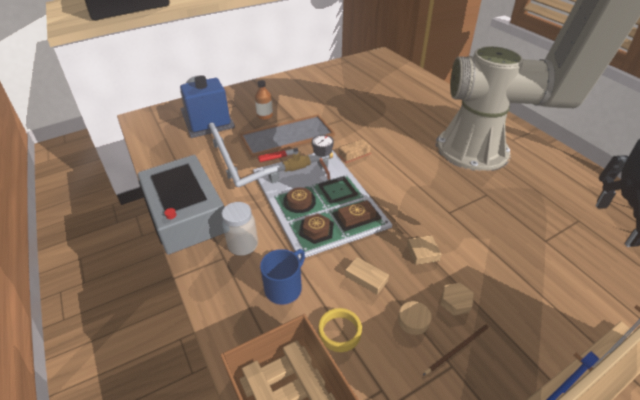

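```bash
cat >> h.py <<'E'
def phi(st): 
    M=rot(st["orientation"]); return np.arctan2(M[1,1],M[0,1])
def plan(x,y,z,ph,start=None,n=None):
    """constant rows from start (x,y,z,phi; default measured) to goal; lengths m"""
    if start is None:
        st=get_state(); start=(*st["tcp_pos"],phi(st))
    D=(np.array([x,y,z])-start[:3])*1000; dp=ph-start[3]
    if n is None: n=int(np.ceil(max(np.linalg.norm(D)/58,abs(dp)/.18,1)))
    S=sum(np.exp(1j*(start[3]+k*dp/n)) for k in range(n))
    # tool y = e^{i phi}, tool x = i e^{i phi}
    w=(D[0]+1j*D[1])/S   # = dx*i + dy
    print(f"{n} rows of: {w.imag:.1f} {w.real:.1f} {-D[2]/n:.1f} 0 0 {-dp/n:.4f}   from",np.round(start,4),"to",np.round((x,y,z,ph),4))
    return (x,y,z,ph)
E
python3 - <<'E'
from h import *
ci=camera_info("wrist"); print(ci)
p=cv2.imread("pics/top0.png"); cp=campose("top")
hsv=cv2.cvtColor(p,cv2.COLOR_BGR2HSV)
m=cv2.inRange(hsv,(50,60,20),(95,255,200)); 
m=cv2.morphologyEx(m,cv2.MORPH_OPEN,np.ones((3,3)))
v,u=np.nonzero(m); k=(u>270)&(u<380)&(v>150)&(v<260); 
P=at_z(cp,np.c_[u[k],v[k]],.014)
r=cv2.minAreaRect((P[:,:2]*1000).astype(np.float32)); print("green",r)
# red lever
m=cv2.inRange(hsv,(0,150,100),(8,255,255))|cv2.inRange(hsv,(172,150,100),(180,255,255)); v,u=np.nonzero(m); k=(u>360)&(u<430)&(v>150)&(v<225)
P=at_z(cp,np.c_[u[k],v[k]],.0935); print("lever",cv2.minAreaRect((P[:,:2]*1000).astype(np.float32)))
# tray felt
v,u=np.nonzero((hsv[...,1]<60)&(hsv[...,2]<190)); k=(u>442)&(u<490)&(v>180)&(v<285)
P=at_z(cp,np.c_[u[k],v[k]],.006); print("tray",cv2.minAreaRect((P[:,:2]*1000).astype(np.float32)))
plan(.50,-.04,.33,np.radians(85))
E
```

```text
{'fovy': 71.51097987004715, 'cx': 320.1453479612018, 'cy': 201.67880542414792, 'k1': 0.0008318780988431494, 'tool_from_camera': array([[ 1.87694072e-05, -9.57690779e-01, -2.87799188e-01,
         7.23880182e-02],
       [ 9.99999996e-01, -7.90084048e-06,  9.15081430e-05,
         1.18792029e-05],
       [-8.99103602e-05, -2.87799188e-01,  9.57690774e-01,
        -1.42302765e-01],
       [ 0.00000000e+00,  0.00000000e+00,  0.00000000e+00,
         1.00000000e+00]])}
green ((547.0403442382812, 21.70697784423828), (207.37269592285156, 214.04458618164062), 84.39793395996094)
lever ((609.28271484375, -163.7069091796875), (18.65129280090332, 75.59959411621094), 80.49951934814453)
tray ((478.67822265625, -352.6182861328125), (114.11244201660156, 266.310791015625), 84.82147216796875)
11 rows of: -36.1 -42.3 -9.0 0 0 -0.0335   from [0.2531 0.5163 0.2313 1.115 ] to [ 0.5    -0.04    0.33    1.4835]
```

Emit:
arm_command(moves=[1, -36.1, -42.3, 0.9, 0, 0, -0.0335, 1, -36.1, -42.3, 0.9, 0, 0, -0.0335, 1, -36.1, -42.3, 0.9, 0, 0, -0.0335, 1, -36.1, -42.3, 0.9, 0, 0, -0.0335, 1, -36.1, -42.3, 0.9, 0, 0, -0.0335, 1, -36.1, -42.3, 0.9, 0, 0, -0.0335, 1, -36.1, -42.3, 0.9, 0, 0, -0.0335, 1, -36.1, -42.3, 0.9, 0, 0, -0.0335], newtons=40)

```text
clock: 2.25
tcp_pos: [0.4133, 0.1007, 0.2245]
orientation: [0.001, 0.093, 0.996, 0.0]
wrist_force: [1.1, 0.9, 0.2]
finger_gap: 0.0852
grip_force: 0.0
```

Emit:
arm_command(moves=[1, -36.1, -42.3, 0.9, 0, 0, -0.0335, 1, -36.1, -42.3, 0.9, 0, 0, -0.0335, 1, -36.1, -42.3, 0.9, 0, 0, -0.0335, 1, 0, 0, 0, 0, 0, 0, 1, 0, 0, 0, 0, 0, 0])

```text
clock: 2.88
tcp_pos: [0.4996, -0.0394, 0.2211]
orientation: [-0.001, 0.044, 0.999, 0.0]
wrist_force: [-0.3, 0.6, -0.1]
finger_gap: 0.0854
grip_force: 0.0
```

```bash
cat > look.py <<'E'
from h import *
import sys,pickle
def look(tag):
    st=get_state(); p,d=read_camera("wrist"); cv2.imwrite(f"pics/{tag}.png",p); np.save(f"{tag}.npy",d)
    pickle.dump(st,open(f"{tag}.pkl","wb")); return st,p,d,campose("wrist",st)
def rec(cp,d,n,k=1,cam="wrist"):
    for x in recognise(cam,n)[:k]: print(n,np.round(x["point"]),round(x["confidence"],2),np.round(at_depth(cp,x["point"],d)[0],3))
E
python3 - <<'E'
from look import *
st,p,d,cp=look("w1"); print(st["clock"],st["tcp_pos"],phi(st),st["joint_pos"])
for n in "valve valve_grip gauge_bezel gauge_centre nest_round nest_square nest_hex nest_oblong finished_round finished_hex finished_oblong out_tray".split(): rec(cp,d,n)
E
```

```text
2.875 [ 0.49962011 -0.03939624  0.22111839] 1.482632900244477 [-2.39257416e-01  1.74893900e-01 -1.59736975e-01  1.23739685e+00
  4.21716847e-04 -1.51094597e-01]
valve [219. 245.] 0.85 [ 0.546 -0.151  0.094]
valve_grip [220. 245.] 0.57 [ 0.547 -0.151  0.094]
gauge_bezel [210. 162.] 0.65 [ 0.458 -0.142  0.097]
gauge_centre [247. 202.] 0.73 [ 0.525 -0.139  0.012]
nest_round [330. 220.] 0.86 [ 0.554 -0.031  0.024]
nest_square [326. 159.] 0.81 [ 0.476 -0.03   0.014]
nest_hex [396. 230.] 0.9 [0.579 0.055 0.018]
nest_oblong [399. 159.] 0.66 [0.484 0.061 0.015]
finished_hex [409. 241.] 0.87 [0.586 0.066 0.039]
finished_oblong [422. 164.] 0.77 [0.488 0.081 0.04 ]
out_tray [ 82. 162.] 0.58 [ 0.453 -0.341  0.007]
```

View pics/w1.png

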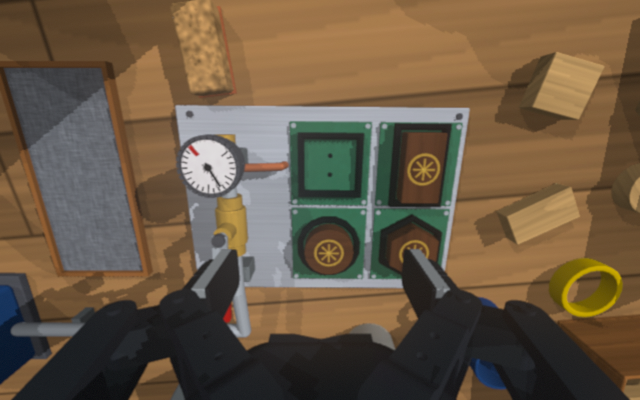

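```bash
cat > fit.py <<'E'
from h import *
def mask_world(cp,m,z,box):
    v,u=np.nonzero(m); k=(u>=box[0])&(u<box[2])&(v>=box[1])&(v<box[3])
    return at_z(cp,np.c_[u[k],v[k]],z)[:,:2]*1000
def gauge(cp,p,box,zc=.0975):
    b=p[box[1]:box[3],box[0]:box[2]].astype(int)
    full=np.zeros(p.shape[:2],np.uint8)
    w=(p.min(2)>150)&(p.max(2).astype(int)-p.min(2)<40); 
    sub=np.zeros_like(full); sub[box[1]:box[3],box[0]:box[2]]=w[box[1]:box[3],box[0]:box[2]]
    n,l,s,c=cv2.connectedComponentsWithStats(sub); i=1+np.argmax(s[1:,4]); h=cv2.convexHull(np.argwhere(l==i)[:,::-1].astype(np.int32))
    dial=np.zeros_like(full); cv2.fillConvexPoly(dial,h,1)
    W=mask_world(cp,dial,zc,box); ctr=W.mean(0); rr=np.sqrt(len(W) and cv2.contourArea(cv2.convexHull(W.astype(np.float32)))/np.pi)
    P=p.astype(int); red=(P[...,2]>P[...,1]+60)&(P[...,2]>P[...,0]+60)&(dial>0)
    Rw=mask_world(cp,red,zc,box)-ctr; print("dial centre",ctr,"radius",rr,"red n",len(Rw))
    Rw=Rw[np.hypot(*Rw.T)>5]
    m=Rw.mean(0); print("red rel",m,"world angle",np.arctan2(m[1],m[0]))
    blk=(P.max(2)<70)&(dial>0); B=mask_world(cp,blk,zc,box)-ctr; r=np.hypot(*B.T); B=B[(r<13)]; 
    print("needle dir",np.arctan2(*B.mean(0)[::-1]),"n",len(B), B.mean(0))
    return ctr,np.arctan2(m[1],m[0])
E
python3 - <<'E'
from fit import *; import pickle
st=pickle.load(open("w1.pkl","rb")); p=cv2.imread("pics/w1.png"); d=np.load("w1.npy"); cp=campose("wrist",st)
hsv=cv2.cvtColor(p,cv2.COLOR_BGR2HSV)
m=cv2.inRange(hsv,(50,60,20),(95,255,200)); m=cv2.morphologyEx(m,cv2.MORPH_OPEN,np.ones((3,3)))
m[m.shape[0]-110:]=0
W=mask_world(cp,m,.015,(270,110,470,290)); print("green",cv2.minAreaRect(W.astype(np.float32)))
print("corners base",at_z(cp,[[176,106],[469,109],[445,288]],.012))
gauge(cp,p,(170,125,250,205))
print("stem/brass depth",at_depth(cp,[[222,240],[231,212],[217,245]],d))
# star brass centroids
b=cv2.inRange(hsv,(18,120,90),(35,255,255))
for box in ((390,140,450,200),(305,230,350,275)):
    W=mask_world(cp,b,.039,box); print("star",W.mean(0),W.min(0),W.max(0),len(W))
# dark pieces top: depth near 39mm
vv,uu=np.mgrid[110:290,280:470]; uv=np.c_[uu.ravel(),vv.ravel()]
P=at_depth(cp,uv,d); k=abs(P[:,2]-.039)<.005
for c in ((.497,.083),(.585,-.035),(.60,.067)):
    q=P[k&(np.hypot(P[:,0]-c[0],P[:,1]-c[1])<.055)][:,:2]*1000; print("piece",c,cv2.minAreaRect(q.astype(np.float32)),q.mean(0),len(q))
E
```

```text
green ((543.98779296875, 22.85845947265625), (207.79713439941406, 213.6845703125), 84.34325408935547)
corners base [[ 0.39811109 -0.20381041  0.012     ]
 [ 0.43242639  0.1458157   0.012     ]
 [ 0.67912564  0.12708832  0.012     ]]
dial centre [ 462.04810749 -144.3853016 ] radius 25.950907221350697 red n 46
red rel [-16.2548421  -11.18852145] world angle -2.538749182068615
needle dir -0.9403817365340886 n 23 [ 0.9445064  -1.29428779]
stem/brass depth [[ 0.54105514 -0.14748175  0.0936067 ]
 [ 0.52093861 -0.14417655  0.06147945]
 [ 0.54617202 -0.1537389   0.09390061]]
star [495.07603132  82.55614535] [476.09891082  63.6803552 ] [514.64076669 101.3929283 ] 507
star [593.48971333 -37.281506  ] [574.41433499 -56.16917527] [613.10670214 -18.10954278] 403
piece (0.497, 0.083) ((494.9848327636719, 82.82836151123047), (46.39537811279297, 82.75785064697266), 84.3607177734375) [493.20105688  82.35613747] 2768
piece (0.585, -0.035) ((593.0143432617188, -36.296730041503906), (62.33400344848633, 62.70587921142578), 83.56546020507812) [591.59259361 -36.60038537] 1752
piece (0.6, 0.067) ((597.6851196289062, 70.87290954589844), (53.13325119018555, 66.49408721923828), 12.684307098388672) [594.30107466  70.47438416] 1138
```

```bash
cat >> h.py <<'E'
TH=-.0987; C=np.array([.544,.0228])
def fx(x,y):  # fixture mm -> world m
    c,s=np.cos(TH),np.sin(TH); return C+np.array([c*x-s*y,s*x+c*y])/1000
E
python3 - <<'E'
from h import *
PH=np.pi/2+TH
g=fx(96,-175); e=fx(18,-175-78); print(fx(18,-175),g,e)
a=plan(*g,.15,PH); b=plan(*g,.072,PH,a); c=plan(*e,.072,PH-np.pi/2,b,10)
E
```

```text
[ 0.54466793 -0.15312201] [ 0.62228831 -0.16080812] [ 0.53698182 -0.23074239]
4 rows of: -33.2 -27.4 17.9 0 0 0.0029   from [ 0.5001 -0.0394  0.2214  1.4837] to [ 0.6223 -0.1608  0.15    1.4721]
2 rows of: 0.0 0.0 39.0 0 0 -0.0000   from [ 0.6223 -0.1608  0.15    1.4721] to [ 0.6223 -0.1608  0.072   1.4721]
10 rows of: 1.0 -12.2 -0.0 0 0 0.1571   from [ 0.6223 -0.1608  0.072   1.4721] to [ 0.537  -0.2307  0.072  -0.0987]
```

Emit:
arm_command(moves=[0.2, -33.2, -27.4, 17.9, 0, 0, 0.003, 0.2, -33.2, -27.4, 17.9, 0, 0, 0.003, 0.2, -33.2, -27.4, 17.9, 0, 0, 0.003, 0.2, -33.2, -27.4, 17.9, 0, 0, 0.003, 0.2, 0, 0, 0, 0, 0, 0, 0.2, 0, 0, 0, 0, 0, 0], newtons=40)

```text
clock: 4.28
tcp_pos: [0.6218, -0.1606, 0.1494]
orientation: [-0.001, 0.05, 0.999, 0.0]
wrist_force: [-0.5, 0.6, 0.5]
finger_gap: 0.0516
grip_force: 0.0
```

Run:
```python
from look import *
PH=np.pi/2+TH
st,p,d,cp=look("w2"); g=fx(96,-175)
hsv=cv2.cvtColor(p,cv2.COLOR_BGR2HSV); m=cv2.inRange(hsv,(0,150,60),(8,255,255))|cv2.inRange(hsv,(172,150,60),(180,255,255)); v,u=np.nonzero(m); print(len(u), u.mean(),v.mean())
P=at_z(cp,np.c_[u,v],.0935)[:,:2]*1000; print(cv2.minAreaRect(P.astype(np.float32)), P.min(0),P.max(0))
plan(*g,.072,PH)
```

```text
2394 316.015455304929 195.76775271512113
((606.605224609375, -162.63540649414062), (18.810802459716797, 75.42195129394531), 80.92733764648438) [ 568.69368239 -176.86822513] [ 643.44207361 -148.19721049]
2 rows of: -0.2 -0.2 39.1 0 0 -0.0001   from [ 0.6218 -0.1603  0.1501  1.4718] to [ 0.6223 -0.1608  0.072   1.4721]
```

View pics/w2.png

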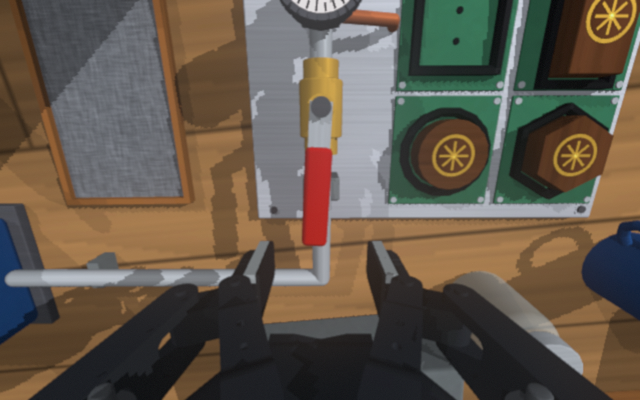

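Run:
```python
from h import *
PH=np.pi/2+TH
st=get_state(); p=cv2.imread("pics/w2.png"); cp=campose("wrist",st); print("stem",at_z(cp,[[320,106]],.096),at_z(cp,[[320,106]],.1))
s=np.array([.5435,-.1527]); g=s+.078*np.array([np.cos(.158),-np.sin(.158)]); f=fx(0,-78)-fx(0,0)
b=plan(*g,.072,np.pi/2-.158); c=plan(*(s+f),.072,PH-np.pi/2,b,10)
```

```text
stem [[ 0.54193969 -0.15268193  0.096     ]] [[ 0.54209962 -0.15269665  0.1       ]]
2 rows of: 0.4 -2.4 39.1 0 0 0.0295   from [ 0.6218 -0.1603  0.1501  1.4718] to [ 0.6205 -0.165   0.072   1.4128]
10 rows of: 0.9 -11.7 -0.0 0 0 0.1511   from [ 0.6205 -0.165   0.072   1.4128] to [ 0.5358 -0.2303  0.072  -0.0987]
```

Emit:
arm_command(moves=[0.2, 0.9, -2.4, 39, 0, 0, 0.0295, 0.2, 0.9, -2.4, 39, 0, 0, 0.0295, 0.2, 0, 0, 0, 0, 0, 0, -1, 0, 0, 0, 0, 0, 0, -1, 0, 0, 0, 0, 0, 0, -1, 0, 0, 0, 0, 0, 0, -1, 0, 0, 0, 0, 0, 0], newtons=30)

```text
clock: 5.2
tcp_pos: [0.6216, -0.1655, 0.0746]
orientation: [0.002, 0.079, 0.997, -0.0]
wrist_force: [0.0, 1.8, 7.1]
finger_gap: 0.0192
grip_force: 31.9
```

Emit:
arm_command(moves=[-1, 0.9, -11.7, 0, 0, 0, 0.151, -1, 0.9, -11.7, 0, 0, 0, 0.151, -1, 0.9, -11.7, 0, 0, 0, 0.151, -1, 0.9, -11.7, 0, 0, 0, 0.151])

```text
clock: 5.7
tcp_pos: [0.6005, -0.2081, 0.0746]
orientation: [0.002, 0.374, 0.928, -0.001]
wrist_force: [-3.3, -0.0, 7.8]
finger_gap: 0.0196
grip_force: 32.1
```

Emit:
arm_command(moves=[-1, 0.9, -11.7, 0, 0, 0, 0.151, -1, 0.9, -11.7, 0, 0, 0, 0.151, -1, 0.9, -11.7, 0, 0, 0, 0.151, -1, 0.9, -11.7, 0, 0, 0, 0.151, -1, 0.9, -11.7, 0, 0, 0, 0.151, -1, 0.9, -11.7, 0, 0, 0, 0.151, -1, 0, 0, 0, 0, 0, 0, -1, 0, 0, 0, 0, 0, 0])

```text
clock: 6.7
tcp_pos: [0.5342, -0.2331, 0.0745]
orientation: [0.002, 0.741, 0.672, -0.003]
wrist_force: [-9.2, -6.1, 11.5]
finger_gap: 0.0194
grip_force: 32.5
```

Emit:
arm_command(moves=[-1, 0.2, -3, 0, 0, 0, 0.038, -1, 0, 0, 0, 0, 0, 0])

```text
clock: 6.95
tcp_pos: [0.5336, -0.2329, 0.0746]
orientation: [0.003, 0.753, 0.658, -0.001]
wrist_force: [-4.2, -4.7, 7.4]
finger_gap: 0.0196
grip_force: 37.8
```

Emit:
arm_command(moves=[0.3, 0, 0, 0, 0, 0, 0, 0.3, 0, 0, 0, 0, 0, 0, 0.3, 0, 0, 0, 0, 0, 0, 1, 0, 0, -50, 0, 0, 0, 1, 0, 0, -50, 0, 0, 0, 1, 0, 0, 0, 0, 0, 0])

```text
clock: 7.7
tcp_pos: [0.5352, -0.2312, 0.1763]
orientation: [0.004, 0.753, 0.658, 0.001]
wrist_force: [-0.1, 0.1, -1.0]
finger_gap: 0.0852
grip_force: 0.0
```

Run:
```python
from look import *
from fit import *
PH=np.pi/2+TH
st,p,d,cp=look("w3"); print(st["tcp_pos"],phi(st),st["finger_gap"])
hsv=cv2.cvtColor(p,cv2.COLOR_BGR2HSV); m=cv2.inRange(hsv,(0,150,60),(8,255,255))|cv2.inRange(hsv,(172,150,60),(180,255,255))
n,l,s,c=cv2.connectedComponentsWithStats(m); i=1+np.argmax(s[1:,4]); v,u=np.nonzero(l==i); print(len(u), u.mean(),v.mean())
P=at_z(cp,np.c_[u,v],.0935)[:,:2]*1000; print(cv2.minAreaRect(P.astype(np.float32)))
o=fx(-55,55); print(o)
a=plan(*o,.10,PH); plan(*o,.024,PH,a)
```

```text
[ 0.53516329 -0.23121702  0.17627536] -0.13514266699655608 0.08520701043510144
2007 316.59691081215743 190.26158445440956
((535.4909057617188, -217.539794921875), (74.8954849243164, 20.045427322387695), 84.6711196899414)
[0.49468737 0.08295201]
9 rows of: 35.2 17.2 8.2 0 0 -0.1786   from [ 0.5339 -0.2305  0.1737 -0.1353] to [0.4947 0.083  0.1    1.4721]
2 rows of: 0.0 0.0 38.0 0 0 -0.0000   from [0.4947 0.083  0.1    1.4721] to [0.4947 0.083  0.024  1.4721]
```

View pics/w3.png

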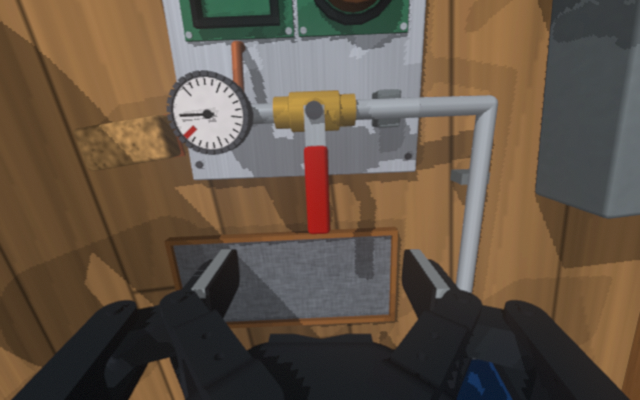

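Emit:
arm_command(moves=[1, 35.2, 17.2, 0, 0, 0, -0.1786, 1, 35.2, 17.2, 0, 0, 0, -0.1786, 1, 35.2, 17.2, 0, 0, 0, -0.1786, 1, 35.2, 17.2, 0, 0, 0, -0.1786, 1, 35.2, 17.2, 0, 0, 0, -0.1786, 1, 35.2, 17.2, 0, 0, 0, -0.1786, 1, 35.2, 17.2, 0, 0, 0, -0.1786, 1, 35.2, 17.2, 0, 0, 0, -0.1786])

```text
clock: 8.75
tcp_pos: [0.5209, 0.0591, 0.1697]
orientation: [-0.002, 0.135, 0.991, 0.0]
wrist_force: [0.9, 0.1, 0.0]
finger_gap: 0.0857
grip_force: 0.0
```

Emit:
arm_command(moves=[1, 35.2, 17.2, 20, 0, 0, -0.1786, 1, 0, 0, 40, 0, 0, 0, 1, 0, 0, 20, 0, 0, 0, 1, 0, 0, 0, 0, 0, 0, 1, 0, 0, 0, 0, 0, 0])

```text
clock: 9.38
tcp_pos: [0.4933, 0.0839, 0.0918]
orientation: [-0.0, 0.049, 0.999, 0.0]
wrist_force: [0.8, -0.1, 0.6]
finger_gap: 0.0853
grip_force: 0.0
```

Run:
```python
from h import *
plan(*fx(-55,55),.024,np.pi/2+TH)
```

```text
2 rows of: -0.7 -0.4 33.9 0 0 -0.0001   from [0.4933 0.0839 0.0918 1.4719] to [0.4947 0.083  0.024  1.4721]
```

Emit:
arm_command(moves=[1, -0.7, -0.4, 34, 0, 0, 0, 1, -0.7, -0.4, 34, 0, 0, 0, 1, 0, 0, 0, 0, 0, 0, -1, 0, 0, 0, 0, 0, 0, -1, 0, 0, 0, 0, 0, 0, -1, 0, 0, 0, 0, 0, 0, -1, 0, 0, 0, 0, 0, 0, -1, 0, 0, 0, 0, 0, 0], newtons=60)

```text
clock: 10.38
tcp_pos: [0.4963, 0.083, 0.0257]
orientation: [0.002, 0.049, 0.999, 0.0]
wrist_force: [-1.4, 0.1, 6.6]
finger_gap: 0.0448
grip_force: 41.9
```

Emit:
arm_command(moves=[-1, 0, 0, -30, 0, 0, 0, -1, 0, 0, -50, 0, 0, 0, -1, 0, 0, -50, 0, 0, 0, -1, 0, 0, 0, 0, 0, 0])

```text
clock: 10.88
tcp_pos: [0.4979, 0.083, 0.1587]
orientation: [0.005, 0.049, 0.999, 0.0]
wrist_force: [-0.2, 0.3, -2.1]
finger_gap: 0.044
grip_force: 66.9
```

```bash
cat >> h.py <<'E'
def tr(x,y=0):
    a=-.09; return np.array([.4787,-.3526])+np.array([np.cos(a)*x-np.sin(a)*y,np.sin(a)*x+np.cos(a)*y])/1000
E
python3 - <<'E'
from h import *
st=get_state(); print(st["finger_gap"],st["grip_force"])
a=plan(*tr(-82),.155,np.pi/2-.09); plan(*tr(-82),.0165,np.pi/2-.09,a)
E
```

```text
0.04404329271588328 66.89244389533997
8 rows of: 7.5 -54.5 0.5 0 0 -0.0011   from [0.4979 0.083  0.1587 1.4721] to [ 0.397  -0.3452  0.155   1.4808]
3 rows of: 0.0 0.0 46.2 0 0 -0.0000   from [ 0.397  -0.3452  0.155   1.4808] to [ 0.397  -0.3452  0.0165  1.4808]
```

Emit:
arm_command(moves=[-1, 7.5, -54.5, 0, 0, 0, -0.001, -1, 7.5, -54.5, 0, 0, 0, -0.001, -1, 7.5, -54.5, 0, 0, 0, -0.001, -1, 7.5, -54.5, 0, 0, 0, -0.001, -1, 7.5, -54.5, 0, 0, 0, -0.001, -1, 7.5, -54.5, 0, 0, 0, -0.001, -1, 7.5, -54.5, 0, 0, 0, -0.001, -1, 7.5, -54.5, 0, 0, 0, -0.001])

```text
clock: 11.88
tcp_pos: [0.3924, -0.3467, 0.1529]
orientation: [-0.0, 0.046, 0.999, 0.0]
wrist_force: [0.5, 0.7, -1.0]
finger_gap: 0.044
grip_force: 66.9
```

Emit:
arm_command(moves=[-1, 0, 0, 40, 0, 0, 0, -1, 0, 0, 40, 0, 0, 0, -1, 0, 0, 30, 0, 0, 0, -1, 0, 0, 0, 0, 0, 0, -1, 0, 0, 0, 0, 0, 0])

```text
clock: 12.5
tcp_pos: [0.3937, -0.3456, 0.0444]
orientation: [0.0, 0.045, 0.999, -0.0]
wrist_force: [0.9, -0.6, -0.4]
finger_gap: 0.0442
grip_force: 66.8
```

Run:
```python
from look import *
st,p,d,cp=look("w4"); print(st["finger_gap"],st["grip_force"])
plan(*tr(-82),.0165,np.pi/2-.09)
# tray rim check via felt mask at this pose
```

```text
0.04420255012112081 66.83277010917664
1 rows of: -2.8 1.1 28.5 0 0 -0.0007   from [ 0.3941 -0.3461  0.045   1.4801] to [ 0.397  -0.3452  0.0165  1.4808]
```

View pics/w4.png

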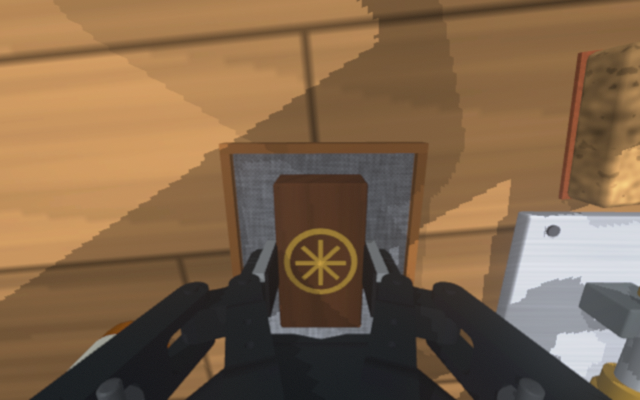

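Emit:
arm_command(moves=[-1, -2.8, 1.1, 24, 0, 0, 0, -1, 0, 0, 4, 0, 0, 0, -1, 0, 0, 0, 0, 0, 0, 0.6, 0, 0, 0, 0, 0, 0, 0.6, 0, 0, 0, 0, 0, 0, 0.6, 0, 0, 0, 0, 0, 0, 1, 0, 0, -40, 0, 0, 0, 1, 0, 0, -50, 0, 0, 0])

```text
clock: 13.55
tcp_pos: [0.3954, -0.3436, 0.1056]
orientation: [-0.001, 0.045, 0.999, 0.001]
wrist_force: [0.7, -0.7, 0.4]
finger_gap: 0.0857
grip_force: 0.0
```

Emit:
arm_command(moves=[1, 0, 0, -50, 0, 0, 0, 1, 0, 0, 0, 0, 0, 0])

```text
clock: 13.8
tcp_pos: [0.3983, -0.3469, 0.1603]
orientation: [0.003, 0.045, 0.999, -0.003]
wrist_force: [0.0, -0.6, -0.6]
finger_gap: 0.0856
grip_force: 0.0
```

Run:
```python
from h import *
PH=np.pi/2+TH
a=plan(*fx(55,-55),.10,PH); plan(*fx(55,-55),.021,PH,a); a=plan(*fx(55,-55),.15,PH,a);plan(*tr(92),.15,np.pi/2-.09,a)
```

```text
7 rows of: -23.6 46.6 8.6 0 0 0.0011   from [ 0.3983 -0.3469  0.1603  1.4799] to [ 0.5933 -0.0374  0.1     1.4721]
2 rows of: 0.0 0.0 39.5 0 0 -0.0000   from [ 0.5933 -0.0374  0.1     1.4721] to [ 0.5933 -0.0374  0.021   1.4721]
1 rows of: 0.0 0.0 -50.0 0 0 -0.0000   from [ 0.5933 -0.0374  0.1     1.4721] to [ 0.5933 -0.0374  0.15    1.4721]
6 rows of: -1.3 -54.0 -0.0 0 0 -0.0014   from [ 0.5933 -0.0374  0.15    1.4721] to [ 0.5703 -0.3609  0.15    1.4808]
```

Emit:
arm_command(moves=[1, -23.6, 46.6, 0, 0, 0, 0.001, 1, -23.6, 46.6, 0, 0, 0, 0.001, 1, -23.6, 46.6, 0, 0, 0, 0.001, 1, -23.6, 46.6, 0, 0, 0, 0.001, 1, -23.6, 46.6, 0, 0, 0, 0.001, 1, -23.6, 46.6, 0, 0, 0, 0.001, 1, -23.6, 46.6, 0, 0, 0, 0.001])

```text
clock: 14.68
tcp_pos: [0.5915, -0.0336, 0.1546]
orientation: [-0.001, 0.049, 0.999, 0.0]
wrist_force: [0.3, -0.3, 0.0]
finger_gap: 0.0856
grip_force: 0.0
```

Emit:
arm_command(moves=[1, 0, 0, 50, 0, 0, 0, 1, 0, 0, 30, 0, 0, 0, 1, 0, 0, 0, 0, 0, 0, 1, 0, 0, 0, 0, 0, 0])

```text
clock: 15.18
tcp_pos: [0.5917, -0.0355, 0.0763]
orientation: [0.0, 0.049, 0.999, 0.0]
wrist_force: [-0.2, 1.0, 0.3]
finger_gap: 0.0852
grip_force: 0.0
```

Run:
```python
from h import *
plan(*fx(55,-55),.021,np.pi/2+TH)
```

```text
1 rows of: -1.8 -1.7 55.3 0 0 0.0006   from [ 0.5917 -0.0355  0.0763  1.4727] to [ 0.5933 -0.0374  0.021   1.4721]
```

Emit:
arm_command(moves=[1, -1.8, -1.7, 30, 0, 0, 0, 1, 0, 0, 25, 0, 0, 0, 1, 0, 0, 0, 0, 0, 0, -1, 0, 0, 0, 0, 0, 0, -1, 0, 0, 0, 0, 0, 0, -1, 0, 0, 0, 0, 0, 0, -1, 0, 0, 0, 0, 0, 0])

```text
clock: 16.05
tcp_pos: [0.5948, -0.0376, 0.0237]
orientation: [0.002, 0.049, 0.999, -0.0]
wrist_force: [-1.1, -0.0, 4.5]
finger_gap: 0.0611
grip_force: 65.1
```

Emit:
arm_command(moves=[-1, 0, 0, -30, 0, 0, 0, -1, 0, 0, -50, 0, 0, 0, -1, 0, 0, -50, 0, 0, 0, -1, 0, 0, 0, 0, 0, 0, -1, 0, 0, 0, 0, 0, 0])

```text
clock: 16.68
tcp_pos: [0.5933, -0.0372, 0.1517]
orientation: [0.001, 0.049, 0.999, -0.0]
wrist_force: [0.3, -0.5, -0.4]
finger_gap: 0.0612
grip_force: 65.3
```

Run:
```python
from h import *
st=get_state(); print(st["finger_gap"],st["grip_force"])
plan(*tr(92),.15,np.pi/2-.09)
```

```text
0.061211595272841625 65.25177597999573
6 rows of: -1.3 -54.1 0.3 0 0 -0.0013   from [ 0.5933 -0.0372  0.1517  1.4729] to [ 0.5703 -0.3609  0.15    1.4808]
```

Emit:
arm_command(moves=[-1, -1.3, -54, 0, 0, 0, -0.001, -1, -1.3, -54, 0, 0, 0, -0.001, -1, -1.3, -54, 0, 0, 0, -0.001, -1, -1.3, -54, 0, 0, 0, -0.001, -1, -1.3, -54, 0, 0, 0, -0.001, -1, -1.3, -54, 0, 0, 0, -0.001, -1, 0, 0, 40, 0, 0, 0, -1, 0, 0, 40, 0, 0, 0])

```text
clock: 17.68
tcp_pos: [0.5688, -0.3612, 0.0683]
orientation: [-0.001, 0.047, 0.999, 0.001]
wrist_force: [0.6, -0.7, -0.2]
finger_gap: 0.0615
grip_force: 65.3
```

Emit:
arm_command(moves=[-1, 0, 0, 20, 0, 0, 0, -1, 0, 0, 0, 0, 0, 0, -1, 0, 0, 0, 0, 0, 0])

```text
clock: 18.05
tcp_pos: [0.57, -0.3604, 0.0509]
orientation: [-0.0, 0.046, 0.999, 0.0]
wrist_force: [-0.8, 0.4, -0.7]
finger_gap: 0.0614
grip_force: 65.4
```

Run:
```python
from look import *
st,p,d,cp=look("w5"); print(st["finger_gap"],st["grip_force"])
plan(*tr(92),.015,np.pi/2-.09)
```

```text
0.06141079264951348 65.35287380218506
1 rows of: 0.1 -0.2 36.7 0 0 -0.0018   from [ 0.5704 -0.3607  0.0517  1.479 ] to [ 0.5703 -0.3609  0.015   1.4808]
```

View pics/w5.png

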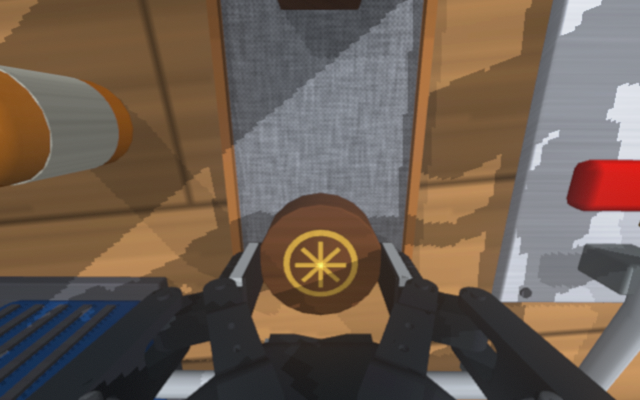

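Emit:
arm_command(moves=[-1, 0, 0, 32, 0, 0, 0, -1, 0, 0, 5, 0, 0, 0, -1, 0, 0, 0, 0, 0, 0, 0.8, 0, 0, 0, 0, 0, 0, 0.8, 0, 0, 0, 0, 0, 0, 0.8, 0, 0, 0, 0, 0, 0, 1, 0, 0, -40, 0, 0, 0, 1, 0, 0, -50, 0, 0, 0])

```text
clock: 19.1
tcp_pos: [0.5689, -0.3597, 0.1032]
orientation: [-0.001, 0.046, 0.999, 0.001]
wrist_force: [1.4, -0.8, -0.3]
finger_gap: 0.0855
grip_force: 0.0
```

Emit:
arm_command(moves=[1, 0, 0, -40, 0, 0, 0, 1, 0, 0, 0, 0, 0, 0, 1, 0, 0, 0, 0, 0, 0])

```text
clock: 19.48
tcp_pos: [0.5696, -0.3602, 0.1433]
orientation: [-0.0, 0.046, 0.999, 0.0]
wrist_force: [0.1, -0.2, -0.4]
finger_gap: 0.0854
grip_force: 0.0
```

Run:
```python
from look import *
PH=np.pi/2+TH
st,p,d,cp=look("w6"); print(st["clock"])
hsv=cv2.cvtColor(p,cv2.COLOR_BGR2HSV); b=cv2.inRange(hsv,(18,120,90),(35,255,255)); v,u=np.nonzero(b); k=(abs(u-320)<70)&(v>130)&(v<320); print("star",at_z(cp,np.c_[u[k],v[k]],.03).mean(0),tr(92),k.sum())
a=plan(*fx(55,55),.15,PH)
```

```text
19.475
star [ 0.5691831  -0.36111656  0.03      ] [ 0.57032765 -0.36086883] 712
8 rows of: 0.8 54.2 -0.9 0 0 0.0008   from [ 0.5692 -0.3599  0.1424  1.4789] to [0.6042 0.0721 0.15   1.4721]
```

Emit:
arm_command(moves=[1, 0.8, 54.2, -1, 0, 0, 0.001, 1, 0.8, 54.2, -1, 0, 0, 0.001, 1, 0.8, 54.2, -1, 0, 0, 0.001, 1, 0.8, 54.2, -1, 0, 0, 0.001, 1, 0.8, 54.2, -1, 0, 0, 0.001, 1, 0.8, 54.2, -1, 0, 0, 0.001, 1, 0.8, 54.2, -1, 0, 0, 0.001, 1, 0.8, 54.2, -1, 0, 0, 0.001])

```text
clock: 20.52
tcp_pos: [0.6036, 0.0736, 0.1499]
orientation: [-0.002, 0.05, 0.999, -0.0]
wrist_force: [0.8, -0.8, 0.6]
finger_gap: 0.0851
grip_force: 0.0
```

Emit:
arm_command(moves=[1, 0, 0, 50, 0, 0, 0, 1, 0, 0, 20, 0, 0, 0, 1, 0, 0, 0, 0, 0, 0, 1, 0, 0, 0, 0, 0, 0])

```text
clock: 21.02
tcp_pos: [0.6049, 0.0717, 0.0818]
orientation: [-0.0, 0.05, 0.999, 0.0]
wrist_force: [0.6, 1.0, 1.1]
finger_gap: 0.0858
grip_force: 0.0
```

Run:
```python
from h import *
plan(*fx(55,55),.021,np.pi/2+TH)
```

```text
2 rows of: 0.4 0.2 30.4 0 0 -0.0008   from [0.6049 0.0717 0.0818 1.4706] to [0.6042 0.0721 0.021  1.4721]
```

Emit:
arm_command(moves=[1, 0.4, 0.2, 36, 0, 0, 0, 1, 0, 0, 24.5, 0, 0, 0, 1, 0, 0, 0, 0, 0, 0, -1, 0, 0, 0, 0, 0, 0, -1, 0, 0, 0, 0, 0, 0, -1, 0, 0, 0, 0, 0, 0, -1, 0, 0, 0, 0, 0, 0])

```text
clock: 21.9
tcp_pos: [0.6063, 0.072, 0.0238]
orientation: [0.002, 0.05, 0.999, 0.0]
wrist_force: [-0.0, 0.3, 5.0]
finger_gap: 0.0582
grip_force: 65.4
```

Emit:
arm_command(moves=[-1, 0, 0, -30, 0, 0, 0, -1, 0, 0, -50, 0, 0, 0, -1, 0, 0, -50, 0, 0, 0, -1, 0, 0, 0, 0, 0, 0, -1, 0, 0, 0, 0, 0, 0])

```text
clock: 22.52
tcp_pos: [0.6045, 0.0721, 0.1517]
orientation: [0.0, 0.05, 0.999, 0.0]
wrist_force: [-0.2, -0.5, -1.1]
finger_gap: 0.058
grip_force: 65.3
```

Run:
```python
from h import *
st=get_state(); print(st["finger_gap"],st["grip_force"])
plan(*tr(8),.15,np.pi/2-.09)
```

```text
0.057994891637761864 65.32270073890686
8 rows of: 9.6 -54.3 0.2 0 0 -0.0012   from [0.6045 0.0721 0.1517 1.4709] to [ 0.4867 -0.3533  0.15    1.4808]
```

Emit:
arm_command(moves=[-1, 9.6, -54.3, 0, 0, 0, -0.001, -1, 9.6, -54.3, 0, 0, 0, -0.001, -1, 9.6, -54.3, 0, 0, 0, -0.001, -1, 9.6, -54.3, 0, 0, 0, -0.001, -1, 9.6, -54.3, 0, 0, 0, -0.001, -1, 9.6, -54.3, 0, 0, 0, -0.001, -1, 9.6, -54.3, 0, 0, 0, -0.001, -1, 9.6, -54.3, 0, 0, 0, -0.001])

```text
clock: 23.52
tcp_pos: [0.4846, -0.3537, 0.1494]
orientation: [-0.001, 0.046, 0.999, 0.001]
wrist_force: [2.1, -0.9, -0.4]
finger_gap: 0.0581
grip_force: 65.3
```

Emit:
arm_command(moves=[-1, 0, 0, 40, 0, 0, 0, -1, 0, 0, 40, 0, 0, 0, -1, 0, 0, 20, 0, 0, 0, -1, 0, 0, 0, 0, 0, 0, -1, 0, 0, 0, 0, 0, 0])

```text
clock: 24.15
tcp_pos: [0.4862, -0.3528, 0.0513]
orientation: [-0.0, 0.046, 0.999, 0.0]
wrist_force: [0.4, 0.1, 0.1]
finger_gap: 0.0581
grip_force: 65.3
```

Run:
```python
from look import *
st,p,d,cp=look("w7"); print(st["finger_gap"],st["grip_force"])
plan(*tr(8),.0145,np.pi/2-.09)
```

```text
0.05807506825032067 65.26989698410034
1 rows of: -0.0 -0.1 37.5 0 0 -0.0017   from [ 0.4866 -0.3532  0.052   1.4791] to [ 0.4867 -0.3533  0.0145  1.4808]
```

Emit:
arm_command(moves=[-1, 0, 0, 32, 0, 0, 0, -1, 0, 0, 5, 0, 0, 0, -1, 0, 0, 0, 0, 0, 0, 0.8, 0, 0, 0, 0, 0, 0, 0.8, 0, 0, 0, 0, 0, 0, 0.8, 0, 0, 0, 0, 0, 0, 1, 0, 0, -40, 0, 0, 0, 1, 0, 0, -50, 0, 0, 0])

```text
clock: 25.2
tcp_pos: [0.4853, -0.3521, 0.104]
orientation: [-0.001, 0.046, 0.999, 0.001]
wrist_force: [-0.4, -0.7, -0.3]
finger_gap: 0.0853
grip_force: 0.0
```

Emit:
arm_command(moves=[1, 0, 0, -50, 0, 0, 0, 1, 0, 0, 0, 0, 0, 0])

```text
clock: 25.45
tcp_pos: [0.4885, -0.3551, 0.1594]
orientation: [0.004, 0.046, 0.999, -0.003]
wrist_force: [0.7, 0.1, -1.0]
finger_gap: 0.0851
grip_force: 0.0
```

Run:
```python
from look import *
PH=np.pi/2+TH
st,p,d,cp=look("w8"); print(st["clock"])
hsv=cv2.cvtColor(p,cv2.COLOR_BGR2HSV); b=cv2.inRange(hsv,(18,120,90),(35,255,255)); v,u=np.nonzero(b); k=(abs(u-320)<70)&(v>130)&(v<320); print("star",at_z(cp,np.c_[u[k],v[k]],.03).mean(0),tr(8),k.sum())
plan(.46,.31,.20,PH)
```

```text
25.45
star [ 0.52236559 -0.35688019  0.03      ] [ 0.48666762 -0.35331903] 1179
12 rows of: 7.5 54.9 -3.6 0 0 0.0006   from [ 0.4874 -0.354   0.1567  1.4789] to [0.46   0.31   0.2    1.4721]
```

Emit:
arm_command(moves=[1, 7.5, 54.9, -3.6, 0, 0, 0.0006, 1, 7.5, 54.9, -3.6, 0, 0, 0.0006, 1, 7.5, 54.9, -3.6, 0, 0, 0.0006, 1, 7.5, 54.9, -3.6, 0, 0, 0.0006, 1, 7.5, 54.9, -3.6, 0, 0, 0.0006, 1, 7.5, 54.9, -3.6, 0, 0, 0.0006, 1, 7.5, 54.9, -3.6, 0, 0, 0.0006, 1, 7.5, 54.9, -3.6, 0, 0, 0.0006])

```text
clock: 26.5
tcp_pos: [0.4664, 0.0917, 0.1817]
orientation: [-0.001, 0.048, 0.999, -0.0]
wrist_force: [1.3, -0.1, -0.7]
finger_gap: 0.0856
grip_force: 0.0
```

Emit:
arm_command(moves=[1, 7.5, 54.9, -3.6, 0, 0, 0.0006, 1, 7.5, 54.9, -3.6, 0, 0, 0.0006, 1, 7.5, 54.9, -3.6, 0, 0, 0.0006, 1, 7.5, 54.9, -3.6, 0, 0, 0.0006, 1, 0, 0, 0, 0, 0, 0, 1, 0, 0, 0, 0, 0, 0, 1, 0, 0, 0, 0, 0, 0])

```text
clock: 27.38
tcp_pos: [0.4589, 0.31, 0.1968]
orientation: [-0.001, 0.05, 0.999, -0.0]
wrist_force: [0.3, -0.4, 1.0]
finger_gap: 0.0852
grip_force: 0.0
```

Run:
```python
from look import *
st,p,d,cp=look("w9"); print(st["clock"],st["tcp_pos"])
for n in "blank_round blank_square blank_hex blank_oblong".split(): rec(cp,d,n,2)
H,W=d.shape; vv,uu=np.mgrid[0:260,0:W]; uv=np.c_[uu.ravel(),vv.ravel()]
P=at_depth(cp,uv,d).reshape(260,W,3); m=((abs(P[...,2]-.024)<.005)&(d[:260]>0)).astype(np.uint8)
m=cv2.morphologyEx(m,cv2.MORPH_OPEN,np.ones((5,5)))
n,l,s,c=cv2.connectedComponentsWithStats(m)
for i in range(1,n):
    if s[i,4]>300:
        q=(P[l==i][:,:2]*1000).astype(np.float32); r=cv2.minAreaRect(q); print(s[i],r,"z",P[l==i][:,2].mean(),"hullarea",cv2.contourArea(cv2.convexHull(q)))
```

```text
27.375 [0.45894288 0.31001833 0.19677036]
blank_round [382. 243.] 0.59 [0.542 0.379 0.025]
blank_round [455. 205.] 0.54 [0.507 0.474 0.008]
blank_square [266. 152.] 0.98 [0.416 0.252 0.024]
blank_square [ 25. 252.] 0.36 [ 0.51  -0.07   0.022]
blank_hex [415. 193.] 0.95 [0.481 0.419 0.023]
blank_oblong [278. 268.] 0.6 [0.564 0.245 0.023]
[621  82  19  79 611] ((425.215087890625, 653.6549682617188), (4.715655326843262, 82.5750503540039), 89.8930892944336) z 0.02381355482876332 hullarea 330.69789717067033
[ 235  121   60   62 2806] ((417.3887023925781, 250.36212158203125), (60.05706024169922, 59.97062301635742), 71.1030502319336) z 0.0236557820738805 hullarea 3548.9883704353124
[601 162  26  98 780] ((530.5869750976562, 649.9759521484375), (11.162848472595215, 124.93122100830078), 89.97301483154297) z 0.02407943049287586 hullarea 905.3656064132228
[ 387  168   57   55 2190] ((485.3955078125, 418.95257568359375), (60.78897476196289, 66.96026611328125), 10.609749794006348) z 0.023604208952162482 hullarea 3126.9147171447985
[ 105  188   68   72 1384] ((489.31927490234375, 84.13899230957031), (68.08684539794922, 93.8248291015625), 84.14265441894531) z 0.022036752774914622 hullarea 6297.690590724349
[   8  198   84   62 1722] ((484.12884521484375, -26.21648406982422), (83.69219970703125, 80.92149353027344), 84.5527572631836) z 0.022070566403281013 hullarea 6629.381008331196
[ 359  225   51   35 1437] ((541.807373046875, 381.3528137207031), (62.348262786865234, 46.099822998046875), 84.2719955444336) z 0.02358152753119675 hullarea 2355.4408636894077
```

View pics/w9.png

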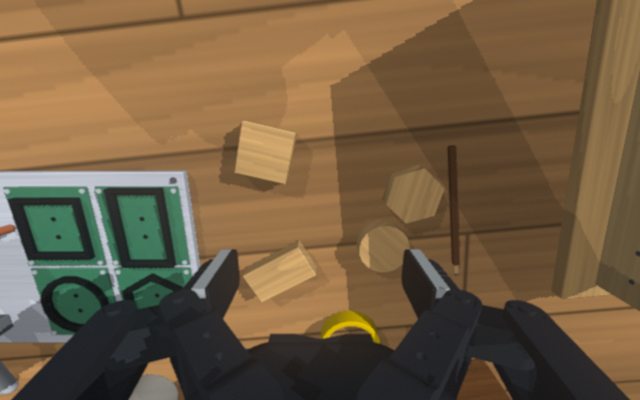

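Run:
```python
from h import *
PH=np.pi/2+TH
f=np.radians(71.1); a=plan(.4174,.2504,.05,f); plan(.4174,.2504,.007,f,a)
a=(.4174,.2504,.15,f); plan(*fx(-55,-55),.15,PH,a)
```

```text
3 rows of: 10.3 -22.3 49.2 0 0 0.0764   from [0.4595 0.3106 0.1976 1.4702] to [0.4174 0.2504 0.05   1.2409]
1 rows of: 0.0 0.0 43.0 0 0 -0.0000   from [0.4174 0.2504 0.05   1.2409] to [0.4174 0.2504 0.007  1.2409]
5 rows of: -26.0 -50.8 -0.0 0 0 -0.0462   from [0.4174 0.2504 0.15   1.2409] to [ 0.4838 -0.0265  0.15    1.4721]
```

Emit:
arm_command(moves=[1, 10.3, -22.3, 49.2, 0, 0, 0.0764, 1, 10.3, -22.3, 49.2, 0, 0, 0.0764, 1, 10.3, -22.3, 44, 0, 0, 0.0764, 1, 0, 0, 0, 0, 0, 0, 1, 0, 0, 0, 0, 0, 0])

```text
clock: 28.25
tcp_pos: [0.4197, 0.2521, 0.0571]
orientation: [0.002, 0.163, 0.987, 0.001]
wrist_force: [1.1, 0.5, 1.6]
finger_gap: 0.0853
grip_force: 0.0
```

```bash
cat >> look.py <<'E'
def piece(cp,d,z,c,rad=.05,tol=.005,box=(0,0,640,400)):
    vv,uu=np.mgrid[box[1]:box[3],box[0]:box[2]]; uv=np.c_[uu.ravel(),vv.ravel()]
    P=at_depth(cp,uv,d); m=((abs(P[:,2]-z)<tol)&(np.hypot(P[:,0]-c[0],P[:,1]-c[1])<rad)).astype(np.uint8).reshape(vv.shape)
    m=cv2.morphologyEx(m,cv2.MORPH_OPEN,np.ones((5,5))); q=(P[m.ravel()>0][:,:2]*1000).astype(np.float32)
    print("piece",cv2.minAreaRect(q),"minx,max",q.min(0),q.max(0),"n",len(q),"circle",cv2.minEnclosingCircle(q)); return q
E
python3 - <<'E'
from look import *
st,p,d,cp=look("w10")
piece(cp,d,.024,(.4174,.2504))
f=np.radians(71.1); plan(.4174,.2504,.007,f)
E
```

```text
piece ((417.1966552734375, 250.3255615234375), (60.054996490478516, 60.03242492675781), 71.3525390625) minx,max [379.71704 212.82314] [454.1723  287.40146] n 7242 circle ((416.98883056640625, 250.1123046875), 41.482566833496094)
1 rows of: 2.2 -3.0 50.7 0 0 0.0025   from [0.4205 0.2526 0.0577 1.2434] to [0.4174 0.2504 0.007  1.2409]
```

Emit:
arm_command(moves=[1, 2.2, -3, 25, 0, 0, 0, 1, 0, 0, 25.5, 0, 0, 0, 1, 0, 0, 0, 0, 0, 0, -1, 0, 0, 0, 0, 0, 0, -1, 0, 0, 0, 0, 0, 0, -1, 0, 0, 0, 0, 0, 0, -1, 0, 0, 0, 0, 0, 0])

```text
clock: 29.18
tcp_pos: [0.4162, 0.25, 0.0068]
orientation: [0.002, 0.163, 0.987, 0.001]
wrist_force: [-1.7, 0.5, 5.5]
finger_gap: 0.0582
grip_force: 64.5
```

Emit:
arm_command(moves=[-1, 0, 0, -50, 0, 0, 0, -1, 0, 0, -50, 0, 0, 0, -1, -26, -50.8, -20, 0, 0, -0.046, -1, -26, -50.8, 0, 0, 0, -0.046, -1, -26, -50.8, 0, 0, 0, -0.046, -1, -26, -50.8, 0, 0, 0, -0.046, -1, -26, -50.8, 0, 0, 0, -0.046, -1, 0, 0, 20, 0, 0, 0])

```text
clock: 30.18
tcp_pos: [0.485, -0.0323, 0.1072]
orientation: [0.004, 0.052, 0.999, -0.001]
wrist_force: [0.1, 0.9, -1.1]
finger_gap: 0.058
grip_force: 65.3
```

Emit:
arm_command(moves=[-1, 0, 0, 30, 0, 0, 0, -1, 0, 0, 20, 0, 0, 0, -1, 0, 0, 0, 0, 0, 0, -1, 0, 0, 0, 0, 0, 0])

```text
clock: 30.68
tcp_pos: [0.4819, -0.0279, 0.0559]
orientation: [0.001, 0.049, 0.999, -0.0]
wrist_force: [-0.8, -0.3, -0.2]
finger_gap: 0.0586
grip_force: 65.3
```

Run:
```python
from look import *
PH=np.pi/2+TH
st,p,d,cp=look("w11"); z=st["tcp_pos"][2]+.017; print(st["finger_gap"],st["grip_force"],st["tcp_pos"],z)
s=fx(-55,-55)
q=piece(cp,d,z,st["tcp_pos"][:2],tol=.006)
print(s); plan(*s,.07,PH)
```

```text
0.0585934231676957 65.29844641685486 [ 0.48191569 -0.02793878  0.05592575] 0.07292574941219258
piece ((483.1938781738281, -28.072444915771484), (85.60163116455078, 61.220943450927734), 84.2234878540039) minx,max [450.32004 -69.92841] [515.3229    15.252764] n 12955 circle ((481.024169921875, -27.844459533691406), 43.105796813964844)
[ 0.48384799 -0.02651263]
1 rows of: -1.6 1.6 -13.9 0 0 0.0006   from [ 0.4821 -0.028   0.0561  1.4727] to [ 0.4838 -0.0265  0.07    1.4721]
```

Emit:
arm_command(moves=[-1, -0.5, 1.6, 0, 0, 0, 0, -1, 0, 0, 15, 0, 0, 0, -1, 0, 0, 12, 0, 0, 0, -1, 0, 0, 0, 0, 0, 0, -1, 0, 0, 5, 0, 0, 0, -1, 0, 0, 0, 0, 0, 0])

```text
clock: 31.48
tcp_pos: [0.4813, -0.0263, 0.0223]
orientation: [-0.0, 0.049, 0.999, 0.0]
wrist_force: [-0.2, -0.7, -0.3]
finger_gap: 0.0586
grip_force: 65.3
```

Emit:
arm_command(moves=[-1, 0, 0, 1.5, 0, 0, 0, -1, 0, 0, 0, 0, 0, 0, 0.7, 0, 0, 0, 0, 0, 0, 0.7, 0, 0, 0, 0, 0, 0, 0.7, 0, 0, 0, 0, 0, 0, 1, 0, 0, -40, 0, 0, 0, 1, 0, 0, -40, 0, 0, 0, 1, 0, 0, -40, 0, 0, 0])

```text
clock: 32.48
tcp_pos: [0.4813, -0.0262, 0.1421]
orientation: [-0.0, 0.049, 0.999, 0.0]
wrist_force: [0.7, -0.2, -1.1]
finger_gap: 0.0853
grip_force: 0.0
```

Emit:
arm_command(moves=[1, 0, 0, 0, 0, 0, 0, 1, 0, 0, 0, 0, 0, 0])

```text
clock: 32.72
tcp_pos: [0.4812, -0.0262, 0.1405]
orientation: [-0.0, 0.049, 0.999, 0.0]
wrist_force: [-0.4, 0.4, 0.3]
finger_gap: 0.0854
grip_force: 0.0
```

Run:
```python
from look import *
PH=np.pi/2+TH
st,p,d,cp=look("w12")
q=piece(cp,d,.039,fx(-55,-55),tol=.008)
P=at_depth(cp,pix(cp,np.r_[fx(-55,-55),.039]),d); print("top centre",P, st["tcp_pos"])
for dx,dy in ((-20,-20),(20,-20),(-20,20),(20,20)): print(at_depth(cp,pix(cp,np.r_[fx(-55+dx,-55+dy),.039]),d)[0,2])
plan(.50,.25,.16,PH)
```

```text
piece ((482.6224365234375, -26.31808853149414), (60.05683517456055, 60.245548248291016), 84.51057434082031) minx,max [450.00436  -58.723312] [514.15607    5.470593] n 4101 circle ((481.915283203125, -26.456857681274414), 41.16378402709961)
top centre [[ 0.48395439 -0.02652283  0.03865233]] [ 0.4812493  -0.0261967   0.14053484]
0.03765098927046748
0.0379430572155095
0.03718776168808621
0.03953843893907502
5 rows of: 1.6 55.3 -4.0 0 0 0.0001   from [ 0.4807 -0.0261  0.1399  1.4725] to [0.5    0.25   0.16   1.4721]
```

Emit:
arm_command(moves=[1, -10.5, 55.5, -4, 0, 0, 0, 1, -10.5, 55.5, -4, 0, 0, 0, 1, -10.5, 55.5, 0, 0, 0, 0, 1, -10.5, 55.5, 0, 0, 0, 0, 1, -10.5, 55.5, 0, 0, 0, 0, 1, 0, 0, 0, 0, 0, 0, 1, 0, 0, 0, 0, 0, 0])

```text
clock: 33.65
tcp_pos: [0.5598, 0.2443, 0.1473]
orientation: [-0.002, 0.049, 0.999, -0.001]
wrist_force: [0.1, -0.2, -0.4]
finger_gap: 0.0854
grip_force: 0.0
```

Run:
```python
from look import *
PH=np.pi/2+TH
st,p,d,cp=look("w13"); print(st["tcp_pos"])
rec(cp,d,"blank_oblong"); rec(cp,d,"blank_hex"); rec(cp,d,"blank_round")
q=piece(cp,d,.024,(.565,.247),.06)
```

```text
[0.55980097 0.24434548 0.14725523]
blank_oblong [320. 206.] 0.79 [0.571 0.243 0.024]
blank_hex [501.  95.] 0.96 [0.483 0.413 0.024]
piece ((573.9796752929688, 244.48631286621094), (45.865264892578125, 84.04935455322266), 23.63977813720703) minx,max [537.5619  198.70148] [609.91974 289.76233] n 3591 circle ((573.4085693359375, 244.392578125), 46.419769287109375)
```

Run:
```python
from h import *
PH=np.pi/2+TH
f=np.radians(23.64); a=plan(.574,.2445,.06,f); 
b=plan(*fx(-55,55),.12,PH,(.574,.2445,.12,f))
```

```text
6 rows of: -1.9 1.4 14.8 0 0 0.1764   from [0.5608 0.2433 0.1489 1.4707] to [0.574  0.2445 0.06   0.4126]
6 rows of: -8.1 -30.3 -0.0 0 0 -0.1766   from [0.574  0.2445 0.12   0.4126] to [0.4947 0.083  0.12   1.4721]
```

Emit:
arm_command(moves=[1, -1.9, 1.4, 14.5, 0, 0, 0.1764, 1, -1.9, 1.4, 14.5, 0, 0, 0.1764, 1, -1.9, 1.4, 14.5, 0, 0, 0.1764, 1, -1.9, 1.4, 14.5, 0, 0, 0.1764, 1, -1.9, 1.4, 14.5, 0, 0, 0.1764, 1, -1.9, 1.4, 14.5, 0, 0, 0.1764, 1, 0, 0, 0, 0, 0, 0, 1, 0, 0, 0, 0, 0, 0])

```text
clock: 34.85
tcp_pos: [0.5748, 0.2455, 0.0628]
orientation: [0.0, 0.546, 0.838, 0.0]
wrist_force: [0.3, 0.6, 0.1]
finger_gap: 0.0854
grip_force: 0.0
```

Run:
```python
from look import *
st,p,d,cp=look("w14")
q=piece(cp,d,.024,(.574,.2445),.06)
plan(.574,.2445,.010,np.radians(23.64))
```

```text
piece ((574.5415649414062, 244.53213500976562), (46.11052322387695, 84.41848754882812), 23.608417510986328) minx,max [537.5066  198.24168] [611.3679  291.77988] n 7319 circle ((574.4744262695312, 244.97096252441406), 46.946807861328125)
1 rows of: -0.7 -1.4 53.1 0 0 0.0032   from [0.575  0.2457 0.0631 0.4158] to [0.574  0.2445 0.01   0.4126]
```

Emit:
arm_command(moves=[1, -0.9, -1.2, 27, 0, 0, 0, 1, 0, 0, 26, 0, 0, 0, 1, 0, 0, 0, 0, 0, 0, -1, 0, 0, 0, 0, 0, 0, -1, 0, 0, 0, 0, 0, 0, -1, 0, 0, 0, 0, 0, 0, -1, 0, 0, 0, 0, 0, 0, -1, 0, 0, 0, 0, 0, 0])

```text
clock: 35.9
tcp_pos: [0.5752, 0.2452, 0.011]
orientation: [0.001, 0.547, 0.837, 0.001]
wrist_force: [0.1, 0.2, 6.2]
finger_gap: 0.044
grip_force: 63.1
```

Emit:
arm_command(moves=[-1, 0, 0, -50, 0, 0, 0, -1, 0, 0, -40, 0, 0, 0, -1, -8.1, -30.3, 0, 0, 0, -0.1766, -1, -8.1, -30.3, 0, 0, 0, -0.1766, -1, -8.1, -30.3, 0, 0, 0, -0.1766, -1, -8.1, -30.3, 0, 0, 0, -0.1766, -1, -8.1, -30.3, 0, 0, 0, -0.1766, -1, -8.1, -30.3, 0, 0, 0, -0.1766])

```text
clock: 36.9
tcp_pos: [0.4944, 0.0824, 0.0996]
orientation: [0.0, 0.045, 0.999, 0.0]
wrist_force: [-0.0, -0.7, -0.7]
finger_gap: 0.0442
grip_force: 62.3
```

Emit:
arm_command(moves=[-1, 0, 0, 20, 0, 0, 0, -1, 0, 0, 20, 0, 0, 0, -1, 0, 0, 0, 0, 0, 0, -1, 0, 0, 0, 0, 0, 0])

```text
clock: 37.4
tcp_pos: [0.4954, 0.0833, 0.0598]
orientation: [0.0, 0.048, 0.999, 0.0]
wrist_force: [-0.4, 0.2, -0.1]
finger_gap: 0.0442
grip_force: 62.3
```

```bash
cat >> look.py <<'E'
def held(tag,fxy,h,zseat,f=np.pi/2+TH,zr=.045):
    """held piece vs nest: h = TCP above piece bottom"""
    st,p,d,cp=look(tag); z=st["tcp_pos"][2]-h+.024; print("gap",st["finger_gap"],st["grip_force"],st["tcp_pos"])
    q=piece(cp,d,z,st["tcp_pos"][:2],tol=.006,rad=.06)
    c=(q.min(0)+q.max(0))/2
    # fixture-frame relative to nest
    g=(q/1000-fx(*fxy)); cs,sn=np.cos(TH),np.sin(TH); g=np.c_[g@[cs,sn],g@[-sn,cs]]*1000
    k=abs(g[:,1])<12; lo,hi=np.percentile(g[k,0],[.3,99.7]); print("x' extent near middle",lo,hi,"centre",(lo+hi)/2,"len",hi-lo)
    plan(*fx(*fxy),zseat,f)
E
python3 - <<'E'
from look import *
held("w15",(-55,55),.011,.026)
E
```

```text
gap 0.044191549841047416 62.315014600753784 [0.49536418 0.08329022 0.05983923]
piece ((496.0038757324219, 83.05229949951172), (71.25568389892578, 85.03317260742188), 84.4690933227539) minx,max [451.9495    48.241016] [539.2891 119.1534] n 13149 circle ((495.54205322265625, 83.0835189819336), 47.13285827636719)
x' extent near middle -41.01793328663029 42.57574453784501 centre 0.7789056256073614 len 83.5936778244753
1 rows of: 0.9 -0.5 34.0 0 0 0.0019   from [0.4957 0.0833 0.06   1.474 ] to [0.4947 0.083  0.026  1.4721]
```

Emit:
arm_command(moves=[-1, 0.8, -0.5, 0, 0, 0, 0.002, -1, 0, 0, 16, 0, 0, 0, -1, 0, 0, 13, 0, 0, 0, -1, 0, 0, 0, 0, 0, 0, -1, 0, 0, 5, 0, 0, 0, -1, 0, 0, 0, 0, 0, 0])

```text
clock: 38.2
tcp_pos: [0.4947, 0.0828, 0.026]
orientation: [0.001, 0.049, 0.999, 0.0]
wrist_force: [-1.9, -0.2, 4.2]
finger_gap: 0.0443
grip_force: 63.0
```

Emit:
arm_command(moves=[0.6, 0, 0, 0, 0, 0, 0, 0.6, 0, 0, 0, 0, 0, 0, 0.6, 0, 0, 0, 0, 0, 0, 1, 0, 0, -40, 0, 0, 0, 1, 0, 0, -50, 0, 0, 0, 1, 0, 0, -30, 0, 0, 0, 1, 0, 0, 0, 0, 0, 0, 1, 0, 0, 0, 0, 0, 0])

```text
clock: 39.2
tcp_pos: [0.4936, 0.0827, 0.1443]
orientation: [-0.0, 0.05, 0.999, 0.0]
wrist_force: [-0.3, -0.2, 0.4]
finger_gap: 0.0853
grip_force: 0.0
```

```bash
cat >> look.py <<'E'
def seated(tag,fxy):
    st,p,d,cp=look(tag); piece(cp,d,.039,fx(*fxy),tol=.008)
    print("tops",[round(at_depth(cp,pix(cp,np.r_[fx(fxy[0]+dx,fxy[1]+dy),.039]),d)[0,2],4) for dx,dy in ((0,0),(-18,-18),(18,-18),(-18,18),(18,18))])
E
python3 - <<'E'
from look import *
seated("w16",(-55,55))
plan(.4847,.419,.10,np.radians(10.6))
E
```

```text
piece ((495.1729736328125, 82.87739562988281), (45.887855529785156, 84.53860473632812), 84.06980895996094) minx,max [451.1038   56.65276] [538.7851  109.26282] n 4274 circle ((494.931396484375, 82.54009246826172), 46.99321746826172)
tops [np.float64(0.0388), np.float64(0.038), np.float64(0.0379), np.float64(0.0383), np.float64(0.0376)]
8 rows of: 28.6 34.8 5.5 0 0 0.1608   from [0.4932 0.0827 0.1438 1.4717] to [0.4847 0.419  0.1    0.185 ]
```

Emit:
arm_command(moves=[1, 28.6, 34.8, 4, 0, 0, 0.1608, 1, 28.6, 34.8, 4, 0, 0, 0.1608, 1, 28.6, 34.8, 4, 0, 0, 0.1608, 1, 28.6, 34.8, 4, 0, 0, 0.1608, 1, 28.6, 34.8, 4, 0, 0, 0.1608, 1, 28.6, 34.8, 4, 0, 0, 0.1608, 1, 28.6, 34.8, 4, 0, 0, 0.1608, 1, 28.6, 34.8, 4, 0, 0, 0.1608])

```text
clock: 40.25
tcp_pos: [0.4843, 0.4201, 0.1109]
orientation: [-0.0, 0.64, 0.768, -0.002]
wrist_force: [0.8, 0.5, -0.1]
finger_gap: 0.0855
grip_force: 0.0
```

Emit:
arm_command(moves=[1, 0, 0, 20, 0, 0, 0, 1, 0, 0, 20, 0, 0, 0, 1, 0, 0, 0, 0, 0, 0, 1, 0, 0, 0, 0, 0, 0])

```text
clock: 40.75
tcp_pos: [0.4851, 0.4188, 0.0728]
orientation: [-0.0, 0.639, 0.769, -0.0]
wrist_force: [0.4, 1.3, -0.6]
finger_gap: 0.0853
grip_force: 0.0
```

Run:
```python
from look import *
st,p,d,cp=look("w17"); print(st["tcp_pos"],phi(st))
q=piece(cp,d,.024,(.4847,.419),.042)
h=cv2.convexHull(q); print(cv2.approxPolyDP(h,5,True)[:,0])
q2=piece(cp,d,.024,(.555,.378),.042)
plan(.4847,.419,.007,np.radians(10.6))
```

```text
[0.48510951 0.41876162 0.0727541 ] 0.18519317650530226
piece ((485.5379943847656, 419.2449035644531), (59.95964050292969, 67.34884643554688), 11.139448165893555) minx,max [453.22964 385.9012 ] [518.1852 452.3528] n 5454 circle ((485.7073974609375, 419.37054443359375), 34.297542572021484)
[[518.1852  408.3474 ]
 [511.3276  441.80106]
 [478.03485 451.884  ]
 [453.22964 430.39365]
 [459.48288 399.71976]
 [494.0356  386.5971 ]]
piece ((543.0050048828125, 379.03240966796875), (46.236454010009766, 63.45597839355469), 14.758654594421387) minx,max [519.52747 349.55054] [572.4356 412.8794] n 3157 circle ((551.4844360351562, 380.9749755859375), 32.18805694580078)
2 rows of: 0.1 -0.4 33.2 0 0 0.0001   from [0.4856 0.4191 0.0735 0.1852] to [0.4847 0.419  0.007  0.185 ]
```

View pics/w17.png

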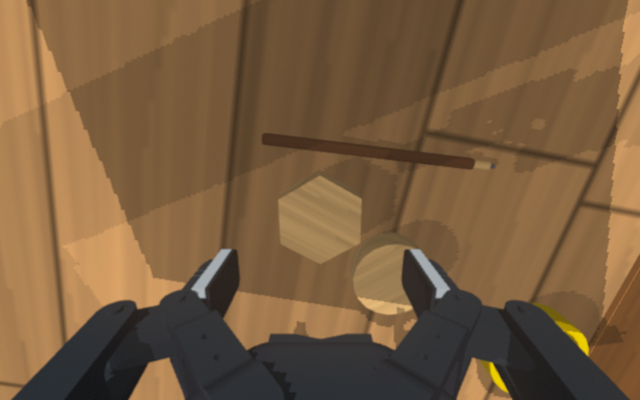

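Emit:
arm_command(moves=[1, 0.5, 0, 30, 0, 0, -0.005, 1, 0, 0, 36, 0, 0, 0, 1, 0, 0, 0, 0, 0, 0, -1, 0, 0, 0, 0, 0, 0, -1, 0, 0, 0, 0, 0, 0, -1, 0, 0, 0, 0, 0, 0, -1, 0, 0, 0, 0, 0, 0, -1, 0, 0, 0, 0, 0, 0])

```text
clock: 41.8
tcp_pos: [0.487, 0.4207, 0.0099]
orientation: [0.001, 0.637, 0.771, 0.002]
wrist_force: [0.3, 0.2, 6.5]
finger_gap: 0.0583
grip_force: 65.5
```

Emit:
arm_command(moves=[-1, 0, 0, -50, 0, 0, 0, -1, 0, 0, -60, 0, 0, 0, -1, 0, 0, 0, 0, 0, 0, -1, 0, 0, 0, 0, 0, 0])

```text
clock: 42.3
tcp_pos: [0.4855, 0.4197, 0.1179]
orientation: [0.0, 0.637, 0.771, 0.001]
wrist_force: [-0.1, -0.5, -1.4]
finger_gap: 0.0584
grip_force: 64.8
```

Run:
```python
from h import *
PH=np.pi/2+TH
st=get_state(); print(st["finger_gap"])
plan(*fx(55,55),.118,PH-np.pi/3)
```

```text
0.05844834559243987
7 rows of: -52.5 2.0 -0.0 0 0 -0.0335   from [0.4855 0.4197 0.1179 0.1903] to [0.6042 0.0721 0.118  0.4249]
```

Emit:
arm_command(moves=[-1, -52.5, 2, 0, 0, 0, -0.0335, -1, -52.5, 2, 0, 0, 0, -0.0335, -1, -52.5, 2, 0, 0, 0, -0.0335, -1, -52.5, 2, 0, 0, 0, -0.0335, -1, -52.5, 2, 0, 0, 0, -0.0335, -1, -52.5, 2, 0, 0, 0, -0.0335, -1, -52.5, 2, 0, 0, 0, -0.0335, -1, 0, 0, 20, 0, 0, 0])

```text
clock: 43.3
tcp_pos: [0.6057, 0.0684, 0.0964]
orientation: [0.001, 0.544, 0.839, 0.0]
wrist_force: [0.5, 0.3, -0.7]
finger_gap: 0.0581
grip_force: 64.8
```

Emit:
arm_command(moves=[-1, 0, 0, 30, 0, 0, 0, -1, 0, 0, 10, 0, 0, 0, -1, 0, 0, 0, 0, 0, 0, -1, 0, 0, 0, 0, 0, 0])

```text
clock: 43.8
tcp_pos: [0.6043, 0.0725, 0.0579]
orientation: [0.0, 0.542, 0.84, 0.0]
wrist_force: [0.3, -0.5, -0.0]
finger_gap: 0.0583
grip_force: 64.7
```

Run:
```python
from look import *
f=np.pi/2+TH-np.pi/3
st,p,d,cp=look("w18"); h=.0085; z=st["tcp_pos"][2]-h+.024; print(st["finger_gap"],st["tcp_pos"],phi(st),f)
q=piece(cp,d,z,st["tcp_pos"][:2],.05,.006)
# tool frame extents
a=phi(st); ex=np.array([-np.sin(a),np.cos(a)]); ey=np.array([np.cos(a),np.sin(a)])
g=q-np.array(st["tcp_pos"][:2])*1000; g=np.c_[g@ex,g@ey]
k=abs(g[:,1])<8; print("tool-x extent mid",np.percentile(g[k,0],[.3,99.7]))
for y0 in (-20,-10,0,10,20):
    k=abs(g[:,1]-y0)<2; print(y0,g[k,0].min(),g[k,0].max())
plan(*fx(55,55),.0235,f)
```

```text
0.05828113679255938 [0.60427973 0.0725076  0.05786683] 0.42524555506427886 0.4248987755982989
piece ((602.3240966796875, 71.95581817626953), (60.81769943237305, 75.17784118652344), 84.04932403564453) minx,max [563.4188    39.784245] [641.1432  103.42881] n 10988 circle ((602.281005859375, 78.60664367675781), 42.5496711730957)
tool-x extent mid [-34.3970294   32.61322007]
-20 -24.428517518979685 22.519432341273433
-10 -30.942360222755568 28.152627081364326
0 -35.61537415302237 33.298989138127645
10 -31.21807996027387 29.31850031448878
20 -25.4022254132286 23.092461563768367
1 rows of: -0.2 -0.5 34.7 0 0 0.0004   from [0.6045 0.0725 0.0582 0.4253] to [0.6042 0.0721 0.0235 0.4249]
```

View pics/w18.png

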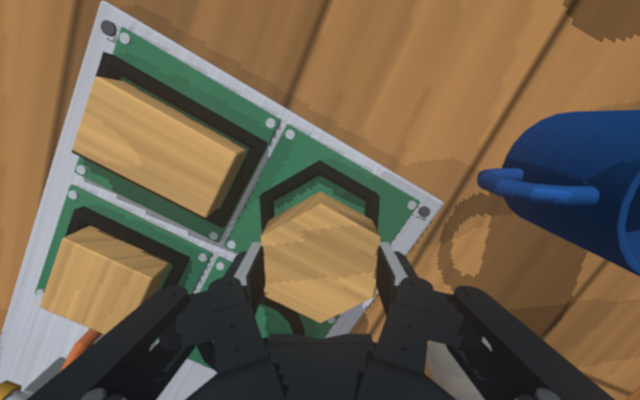

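Emit:
arm_command(moves=[-1, 0.9, -0.5, 0, 0, 0, 0, -1, 0, 0, 16, 0, 0, 0, -1, 0, 0, 13, 0, 0, 0, -1, 0, 0, 0, 0, 0, 0, -1, 0, 0, 5, 0, 0, 0, -1, 0, 0, 0, 0, 0, 0])

```text
clock: 44.6
tcp_pos: [0.6028, 0.0728, 0.0249]
orientation: [0.0, 0.542, 0.84, 0.0]
wrist_force: [-5.2, -0.3, 11.3]
finger_gap: 0.0581
grip_force: 66.1
```

Emit:
arm_command(moves=[0.8, 0, 0, 0, 0, 0, 0, 0.8, 0, 0, 0, 0, 0, 0, 0.8, 0, 0, 0, 0, 0, 0, 1, 0, 0, -40, 0, 0, 0, 1, 0, 0, -40, 0, 0, 0, 1, 0, 0, -30, 0, 0, 0, 1, 0, 0, 0, 0, 0, 0, 1, 0, 0, 0, 0, 0, 0])

```text
clock: 45.6
tcp_pos: [0.6025, 0.0729, 0.1322]
orientation: [-0.0, 0.542, 0.84, -0.0]
wrist_force: [0.5, -0.4, 0.2]
finger_gap: 0.0854
grip_force: 0.0
```

Run:
```python
from look import *
seated("w19",(55,55)); print(fx(55,55))
plan(.551,.381,.10,np.radians(60))
```

```text
piece ((604.0955810546875, 72.61955261230469), (59.89080810546875, 67.28324890136719), 24.362258911132812) minx,max [570.0016   41.27194] [638.3936   103.572586] n 3818 circle ((604.2639770507812, 72.00802612304688), 34.435997009277344)
tops [np.float64(0.038), np.float64(0.0394), np.float64(0.0381), np.float64(0.0397), np.float64(0.0394)]
[0.60415201 0.07211263]
6 rows of: 45.9 26.3 5.3 0 0 -0.1037   from [0.6021 0.0729 0.1316 0.4247] to [0.551  0.381  0.1    1.0472]
```

Run:
```python
from h import *
plan(.551,.381,.10,np.pi/2+TH)
```

```text
6 rows of: 41.7 34.9 5.3 0 0 -0.1746   from [0.6021 0.0729 0.1316 0.4247] to [0.551  0.381  0.1    1.4721]
```

Emit:
arm_command(moves=[1, 41.7, 34.9, 0, 0, 0, -0.1746, 1, 41.7, 34.9, 5, 0, 0, -0.1746, 1, 41.7, 34.9, 5, 0, 0, -0.1746, 1, 41.7, 34.9, 5, 0, 0, -0.1746, 1, 41.7, 34.9, 20, 0, 0, -0.1746, 1, 41.7, 34.9, 20, 0, 0, -0.1746, 1, 0, 0, 0, 0, 0, 0, 1, 0, 0, 0, 0, 0, 0])

```text
clock: 46.65
tcp_pos: [0.5511, 0.3803, 0.0767]
orientation: [-0.001, 0.049, 0.999, -0.001]
wrist_force: [0.4, 0.4, -0.6]
finger_gap: 0.0855
grip_force: 0.0
```

Run:
```python
from look import *
st,p,d,cp=look("w20")
q=piece(cp,d,.024,(.551,.381),.045)
c=cv2.minEnclosingCircle(q)[0]; plan(c[0]/1000,c[1]/1000,.007,np.pi/2+TH)
```

```text
piece ((550.6213989257812, 380.9902038574219), (62.85622787475586, 62.77419662475586), 84.98820495605469) minx,max [519.3094  349.16574] [582.4484  412.47443] n 5296 circle ((550.9437866210938, 380.75067138671875), 31.927968978881836)
2 rows of: 0.6 0.4 35.2 0 0 -0.0005   from [0.5521 0.3799 0.0775 1.4711] to [0.5509 0.3808 0.007  1.4721]
```

Emit:
arm_command(moves=[1, 1.2, 0.9, 35, 0, 0, 0, 1, 0, 0, 35, 0, 0, 0, 1, 0, 0, 0, 0, 0, 0, -1, 0, 0, 0, 0, 0, 0, -1, 0, 0, 0, 0, 0, 0, -1, 0, 0, 0, 0, 0, 0, -1, 0, 0, 0, 0, 0, 0, -1, 0, 0, 0, 0, 0, 0])

```text
clock: 47.7
tcp_pos: [0.5529, 0.3822, 0.0109]
orientation: [0.002, 0.049, 0.999, 0.001]
wrist_force: [0.8, -1.6, 6.6]
finger_gap: 0.0611
grip_force: 65.6
```

Emit:
arm_command(moves=[-1, 0, 0, -50, 0, 0, 0, -1, 0, 0, -60, 0, 0, 0, -1, 0, 0, 0, 0, 0, 0, -1, 0, 0, 0, 0, 0, 0])

```text
clock: 48.2
tcp_pos: [0.5509, 0.3817, 0.1187]
orientation: [0.001, 0.049, 0.999, 0.0]
wrist_force: [0.4, 0.2, -1.0]
finger_gap: 0.0611
grip_force: 65.4
```

Run:
```python
from h import *
PH=np.pi/2+TH
st=get_state(); print(st["finger_gap"])
plan(*fx(55,-55),.118,PH)
```

```text
0.06114954119127955
8 rows of: -10.4 -51.6 0.1 0 0 0.0000   from [0.5509 0.3817 0.1187 1.4724] to [ 0.5933 -0.0374  0.118   1.4721]
```

Emit:
arm_command(moves=[-1, -10.4, -51.6, 0, 0, 0, 0, -1, -10.4, -51.6, 0, 0, 0, 0, -1, -10.4, -51.6, 0, 0, 0, 0, -1, -10.4, -51.6, 0, 0, 0, 0, -1, -10.4, -51.6, 0, 0, 0, 0, -1, -10.4, -51.6, 0, 0, 0, 0, -1, -10.4, -51.6, 0, 0, 0, 0, -1, -10.4, -51.6, 0, 0, 0, 0])

```text
clock: 49.2
tcp_pos: [0.5916, -0.0388, 0.116]
orientation: [-0.002, 0.049, 0.999, 0.0]
wrist_force: [0.9, 0.4, -0.4]
finger_gap: 0.061
grip_force: 65.5
```

Emit:
arm_command(moves=[-1, 0, 0, 20, 0, 0, 0, -1, 0, 0, 25, 0, 0, 0, -1, 0, 0, 15, 0, 0, 0, -1, 0, 0, 0, 0, 0, 0, -1, 0, 0, 0, 0, 0, 0])

```text
clock: 49.82
tcp_pos: [0.5933, -0.0371, 0.0584]
orientation: [0.0, 0.049, 0.999, 0.0]
wrist_force: [0.4, 1.0, 0.1]
finger_gap: 0.0611
grip_force: 65.5
```

Run:
```python
from look import *
held("w21",(55,-55),.009,.0245)
```

```text
gap 0.06114508790251308 65.49865007400513 [ 0.59330713 -0.03711694  0.05842399]
piece ((590.3255004882812, -35.023189544677734), (63.32685089111328, 68.0180435180664), 34.34477233886719) minx,max [559.8492  -79.98547] [623.5086      7.0379486] n 10969 circle ((587.1494750976562, -36.47376251220703), 43.738834381103516)
x' extent near middle -33.060139554787334 29.212846684863756 centre -1.923646434961789 len 62.27298623965109
1 rows of: 0.3 -0.2 34.4 0 0 0.0008   from [ 0.5937 -0.0372  0.0589  1.4729] to [ 0.5933 -0.0374  0.0245  1.4721]
```

Emit:
arm_command(moves=[-1, -1.5, -0.2, 0, 0, 0, 0, -1, 0, 0, 16, 0, 0, 0, -1, 0, 0, 13, 0, 0, 0, -1, 0, 0, 0, 0, 0, 0, -1, 0, 0, 5, 0, 0, 0, -1, 0, 0, 0, 0, 0, 0])

```text
clock: 50.62
tcp_pos: [0.5944, -0.0377, 0.0258]
orientation: [0.0, 0.049, 0.999, -0.0]
wrist_force: [-4.5, 0.1, 11.8]
finger_gap: 0.061
grip_force: 66.7
```

Emit:
arm_command(moves=[0.8, 0, 0, 0, 0, 0, 0, 0.8, 0, 0, 0, 0, 0, 0, 0.8, 0, 0, 0, 0, 0, 0, 1, 0, 0, -40, 0, 0, 0, 1, 0, 0, -50, 0, 0, 0, 1, 0, 0, -50, 0, 0, 0, 1, 0, 0, 0, 0, 0, 0, 1, 0, 0, 0, 0, 0, 0])

```text
clock: 51.62
tcp_pos: [0.5943, -0.0377, 0.1636]
orientation: [-0.0, 0.049, 0.999, 0.0]
wrist_force: [-0.3, 0.2, -0.2]
finger_gap: 0.0855
grip_force: 0.0
```

Run:
```python
from look import *
seated("w22",(55,-55)); print(fx(55,-55))
plan(.462,-.144,.19,np.pi/2+TH)
```

```text
piece ((592.847412109375, -37.48488998413086), (62.95226287841797, 62.79257583618164), 32.48749923706055) minx,max [561.2944   -68.972595] [624.5346     -5.8397975] n 3076 circle ((593.1112060546875, -37.286338806152344), 31.988882064819336)
tops [np.float64(0.0385), np.float64(0.0387), np.float64(0.0376), np.float64(0.039), np.float64(0.0394)]
[ 0.59331263 -0.03735201]
3 rows of: 40.2 -39.6 -9.1 0 0 0.0001   from [ 0.5937 -0.0376  0.1628  1.4724] to [ 0.462  -0.144   0.19    1.4721]
```

Emit:
arm_command(moves=[1, 40.2, -39.6, -9, 0, 0, 0, 1, 40.2, -39.6, -9, 0, 0, 0, 1, 40.2, -39.6, -9, 0, 0, 0, 1, 0, 0, 0, 0, 0, 0, 1, 0, 0, 0, 0, 0, 0, 1, 0, 0, 0, 0, 0, 0])

```text
clock: 52.42
tcp_pos: [0.4631, -0.1434, 0.1901]
orientation: [-0.001, 0.049, 0.999, 0.0]
wrist_force: [-0.1, 0.1, -0.5]
finger_gap: 0.0854
grip_force: 0.0
```

Run:
```python
from look import *
from fit import *
st,p,d,cp=look("w23"); print(st["tcp_pos"],phi(st))
u,v=pix(cp,[.462,-.1444,.098])[0].astype(int); print(u,v)
b=(u-55,v-55,u+55,v+55); c,a=gauge(cp,p,b); 
print("bezel angle",(a-(np.pi+TH)+np.pi)%(2*np.pi)-np.pi)
cv2.imwrite("pics/g23.png",cv2.resize(p[b[1]:b[3],b[0]:b[2]],None,fx=5,fy=5))
plan(c[0]/1000,c[1]/1000,.13,1.472+.35)
plan(c[0]/1000,c[1]/1000,.082,1.472+.35)
```

```text
[ 0.46313346 -0.14338556  0.19014804] 1.473617497763531
319 202
dial centre [ 431.257581   -141.96087527] radius 32.69321041484482 red n 48
red rel [ 13.77882398 -13.86992737] world angle -0.7886931789106106
needle dir nan n 0 [nan nan]
bezel angle 2.451599474679183
2 rows of: 16.0 0.5 30.1 0 0 -0.1740   from [ 0.4632 -0.1433  0.1903  1.4739] to [ 0.4313 -0.142   0.13    1.822 ]
2 rows of: 16.0 0.5 54.1 0 0 -0.1740   from [ 0.4632 -0.1433  0.1903  1.4739] to [ 0.4313 -0.142   0.082   1.822 ]fit.py:18: RuntimeWarning: Mean of empty slice.
  print("needle dir",np.arctan2(*B.mean(0)[::-1]),"n",len(B), B.mean(0))
  ret = um.true_divide(
```

View pics/g23.png

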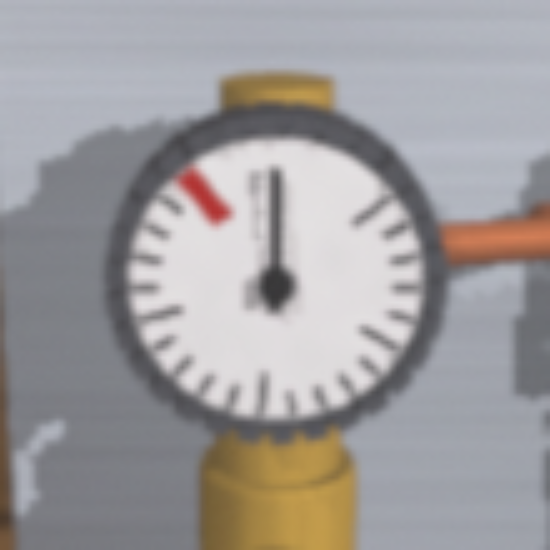

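```bash
sed -i 's/def gauge(cp,p,box,zc=.0975):/def gauge(cp,p,box,zc=.0975,thr=205):/; s/p.min(2)>150/p.min(2)>thr/' fit.py
python3 - <<'E'
from look import *
from fit import *
import pickle
st=pickle.load(open("w23.pkl","rb")); p=cv2.imread("pics/w23.png"); cp=campose("wrist",st)
b=(264,147,374,257)
for t in (195,205): c,a=gauge(cp,p,b,thr=t); print("bezel angle",(a-(np.pi+TH)+np.pi)%(2*np.pi)-np.pi)
q=at_z(cp,np.array([[275,287],[275,168],[183,172],[225,218]])/5.+[264,147],.0975)[:,:2]*1000; print(q)
f=lambda v:np.arctan2(v[1],v[0]); print("needle",f(q[1]-q[0]),"red outer",f(q[2]-c),f(q[3]-c),"mark dir",f(q[2]-q[3]))
c=c/1000
a=plan(*c,.13,1.472+.35); plan(*c,.082,1.472+.35,a)
E
```

```text
dial centre [ 461.75883903 -144.63978617] radius 25.188465848449514 red n 53
red rel [-15.9662299 -10.8384808] world angle -2.5452111278399068
needle dir -0.13515515903130149 n 25 [ 1.32805166 -0.18059401]
bezel angle 0.6950815257498864
dial centre [ 461.77010757 -144.75110529] radius 24.82003422483122 red n 53
red rel [-15.97749845 -10.72716168] world angle -2.5503259239033556
needle dir -0.052560723744811993 n 25 [ 1.31678311 -0.06927488]
bezel angle 0.6899667296864376
[[ 463.58426102 -144.65598758]
 [ 442.1707747  -142.54333741]
 [ 441.32833688 -158.44105134]
 [ 450.18787902 -152.10477745]]
needle 3.043251112066191 red outer -2.5514898748573516 -2.5758987997411125 mark dir -2.5207432999875237
2 rows of: 0.7 -0.7 30.1 0 0 -0.1740   from [ 0.4632 -0.1433  0.1903  1.4739] to [ 0.4618 -0.1448  0.13    1.822 ]
1 rows of: -0.0 0.0 48.0 0 0 -0.0000   from [ 0.4618 -0.1448  0.13    1.822 ] to [ 0.4618 -0.1448  0.082   1.822 ]
```

Emit:
arm_command(moves=[1, 0.7, -0.7, 30, 0, 0, -0.174, 1, 0.7, -0.7, 30, 0, 0, -0.174, 1, 0, 0, 0, 0, 0, 0, 1, 0, 0, 0, 0, 0, 0])

```text
clock: 52.98
tcp_pos: [0.4622, -0.1452, 0.1317]
orientation: [0.0, -0.124, 0.992, -0.0]
wrist_force: [-0.8, -0.3, 0.8]
finger_gap: 0.0857
grip_force: 0.0
```

Run:
```python
from h import *
plan(.4618,-.1447,.081,1.472+.35)
```

```text
1 rows of: 0.2 0.6 50.7 0 0 -0.0034   from [ 0.4622 -0.1452  0.1317  1.8186] to [ 0.4618 -0.1447  0.081   1.822 ]
```

Emit:
arm_command(moves=[1, 0.2, 0.6, 25, 0, 0, 0, 1, 0, 0, 25.5, 0, 0, 0, 1, 0, 0, 0, 0, 0, 0, -1, 0, 0, 0, 0, 0, 0, -1, 0, 0, 0, 0, 0, 0, -1, 0, 0, 0, 0, 0, 0, -1, 0, 0, 0, 0, 0, 0, -1, 0, 0, 0, 0, 0, 0], newtons=30)

```text
clock: 53.98
tcp_pos: [0.4621, -0.1444, 0.0825]
orientation: [0.001, -0.125, 0.992, 0.0]
wrist_force: [-0.5, 3.5, 6.4]
finger_gap: 0.059
grip_force: 31.4
```

Emit:
arm_command(moves=[-1, 0, 0, 0, 0, 0, 0.1725, -1, 0, 0, 0, 0, 0, 0.1725, -1, 0, 0, 0, 0, 0, 0.1725, -1, 0, 0, 0, 0, 0, 0.1725, -1, 0, 0, 0, 0, 0, 0, -1, 0, 0, 0, 0, 0, 0])

```text
clock: 54.72
tcp_pos: [0.4621, -0.1446, 0.0825]
orientation: [0.001, 0.218, 0.976, 0.001]
wrist_force: [-1.3, 3.1, 5.0]
finger_gap: 0.0585
grip_force: 31.5
```

```bash
cat > g.py <<'E'
from look import *
from fit import *
def G(tag,thr=205):
    st,p,d,cp=look(tag); print(st["tcp_pos"],phi(st),st["wrist_force"])
    u,v=pix(cp,[.4618,-.1447,.098])[0].astype(int); r=70; b=(max(u-r,0),max(v-r,0),u+r,v+r); c,a=gauge(cp,p,b,thr=thr)
    print("bezel angle",(a-(np.pi+TH)+np.pi)%(2*np.pi)-np.pi); cv2.imwrite(f"pics/g_{tag}.png",cv2.resize(p[b[1]:b[3],b[0]:b[2]],None,fx=4,fy=4))
E
python3 -c "
from g import *
G('w24')"
```

```text
[ 0.46208032 -0.1446442   0.08247066] 1.1303168179276175 [-1.26917925  3.14226725  5.00202981]
dial centre [ 458.08870576 -133.60897819] radius 15.08310765506266 red n 6
red rel [-11.4206237   -7.62325138] world angle -2.553014253705122
needle dir -1.1752926217341548 n 52 [  4.32925985 -10.36940485]
bezel angle 0.6872783998846712
```

Emit:
arm_command(moves=[0.8, 0, 0, 0, 0, 0, 0, 0.8, 0, 0, 0, 0, 0, 0, 0.8, 0, 0, 0, 0, 0, 0, 1, 0, 0, -50, 0, 0, 0, 1, 0, 0, -58, 0, 0, -0.171, 1, 0, 0, 0, 0, 0, -0.171, 1, 0, 0, 0, 0, 0, 0, 1, 0, 0, 0, 0, 0, 0])

```text
clock: 55.78
tcp_pos: [0.4605, -0.1447, 0.1877]
orientation: [-0.001, 0.051, 0.999, 0.0]
wrist_force: [-0.0, 0.1, -0.4]
finger_gap: 0.0855
grip_force: 0.0
```

```bash
python3 -c "
from g import *
G('w25')"
```

```text
[ 0.4604665  -0.14469389  0.18772604] 1.4695119679230393 [-0.02501307  0.11090401 -0.37821464]
dial centre [ 461.97046606 -144.5577769 ] radius 24.858852516410884 red n 29
red rel [-21.06730119   2.49130948] world angle 3.023884507418298
needle dir -0.26229717160693106 n 20 [ 1.14415989 -0.30718724]
bezel angle -0.019008146171495266
```

View pics/g_w25.png

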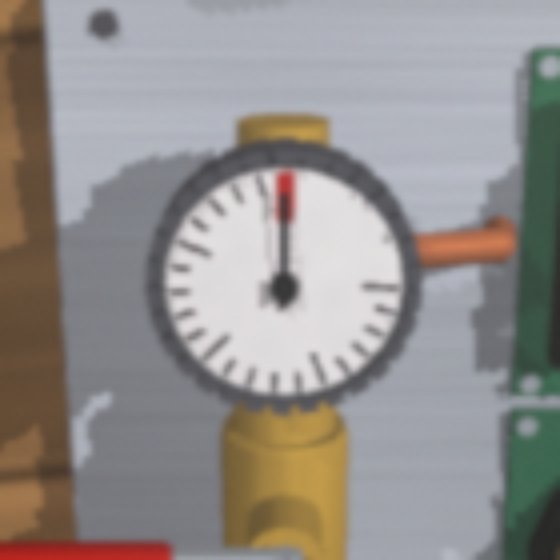

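Run:
```python
from h import *
PH=np.pi/2+TH
s=np.array([.5418,-.1521]); g=s-.078*np.array([.0940,.9956]); e=s+.078*np.array([np.cos(TH),np.sin(TH)]); print(g,e)
a=plan(*g,.18,-.094); b=plan(*g,.073,-.094,a); plan(*e,.073,PH,b,10)
```

```text
[ 0.534468  -0.2297568] [ 0.61942038 -0.15978611]
9 rows of: -13.9 -0.8 0.8 0 0 0.1738   from [ 0.4604 -0.1446  0.1876  1.4701] to [ 0.5345 -0.2298  0.18   -0.094 ]
2 rows of: 0.0 0.0 53.5 0 0 -0.0000   from [ 0.5345 -0.2298  0.18   -0.094 ] to [ 0.5345 -0.2298  0.073  -0.094 ]
10 rows of: 1.0 12.2 -0.0 0 0 -0.1566   from [ 0.5345 -0.2298  0.073  -0.094 ] to [ 0.6194 -0.1598  0.073   1.4721]
```

Emit:
arm_command(moves=[1, -13.9, -0.8, 0.5, 0, 0, 0.1738, 1, -13.9, -0.8, 0.5, 0, 0, 0.1738, 1, -13.9, -0.8, 0.5, 0, 0, 0.1738, 1, -13.9, -0.8, 0.5, 0, 0, 0.1738, 1, -13.9, -0.8, 0.5, 0, 0, 0.1738, 1, -13.9, -0.8, 0.5, 0, 0, 0.1738, 1, -13.9, -0.8, 0.5, 0, 0, 0.1738, 1, -13.9, -0.8, 0.5, 0, 0, 0.1738])

```text
clock: 56.82
tcp_pos: [0.535, -0.2161, 0.1833]
orientation: [-0.001, 0.68, 0.733, -0.0]
wrist_force: [0.2, 0.4, -0.3]
finger_gap: 0.0856
grip_force: 0.0
```

Emit:
arm_command(moves=[0.2, -13.9, -0.8, 0.5, 0, 0, 0.1738, 0.2, 0, 0, 0, 0, 0, 0, 0.2, 0, 0, 0, 0, 0, 0, 0.2, 0, 0, 0, 0, 0, 0])

```text
clock: 57.32
tcp_pos: [0.5354, -0.2294, 0.1839]
orientation: [-0.0, 0.738, 0.675, 0.0]
wrist_force: [0.0, 0.5, -0.3]
finger_gap: 0.0511
grip_force: 0.0
```

Run:
```python
from look import *
st,p,d,cp=look("w26"); print(st["tcp_pos"],phi(st))
hsv=cv2.cvtColor(p,cv2.COLOR_BGR2HSV); m=cv2.inRange(hsv,(0,150,60),(8,255,255))|cv2.inRange(hsv,(172,150,60),(180,255,255))
n,l,s,c=cv2.connectedComponentsWithStats(m); i=1+np.argmax(s[1:,4]); v,u=np.nonzero(l==i)
P=at_z(cp,np.c_[u,v],.0935)[:,:2]*1000; print(cv2.minAreaRect(P.astype(np.float32)))
plan(.5345,-.2298,.073,-.094)
```

```text
[ 0.53544239 -0.22935156  0.18391985] -0.09003427373260273
((535.78857421875, -217.40782165527344), (75.10072326660156, 19.694528579711914), 84.0650634765625)
2 rows of: -0.3 -0.5 55.5 0 0 0.0019   from [ 0.5355 -0.2294  0.1841 -0.0903] to [ 0.5345 -0.2298  0.073  -0.094 ]
```

View pics/w26.png

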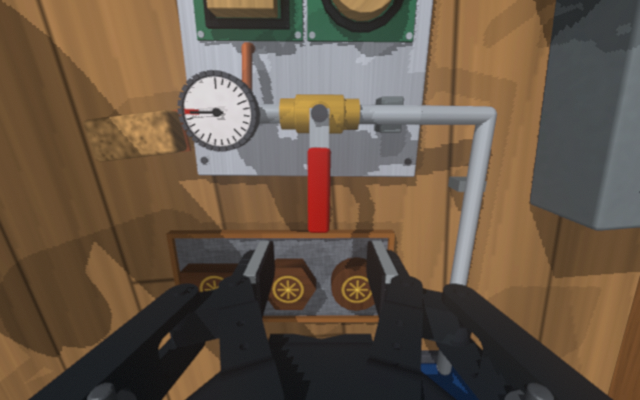

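Emit:
arm_command(moves=[0.2, -0.3, -0.5, 55, 0, 0, 0, 0.2, 0, 0, 55, 0, 0, 0, 0.2, 0, 0, 0, 0, 0, 0, -1, 0, 0, 0, 0, 0, 0, -1, 0, 0, 0, 0, 0, 0, -1, 0, 0, 0, 0, 0, 0, -1, 0, 0, 0, 0, 0, 0])

```text
clock: 58.25
tcp_pos: [0.5364, -0.2313, 0.077]
orientation: [0.002, 0.739, 0.674, 0.0]
wrist_force: [-3.1, 0.5, 7.5]
finger_gap: 0.0196
grip_force: 30.2
```

Emit:
arm_command(moves=[-1, 1, 12.2, 0, 0, 0, -0.1566, -1, 1, 12.2, 0, 0, 0, -0.1566, -1, 1, 12.2, 0, 0, 0, -0.1566, -1, 1, 12.2, 0, 0, 0, -0.1566, -1, 1, 12.2, 0, 0, 0, -0.1566])

```text
clock: 58.88
tcp_pos: [0.593, -0.2125, 0.077]
orientation: [0.001, 0.424, 0.906, 0.0]
wrist_force: [-5.0, 3.1, 9.1]
finger_gap: 0.0188
grip_force: 29.4
```

Emit:
arm_command(moves=[-1, 1, 12.2, 0, 0, 0, -0.1566, -1, 1, 12.2, 0, 0, 0, -0.1566, -1, 1, 12.2, 0, 0, 0, -0.1566, -1, 1, 12.2, 0, 0, 0, -0.1566, -1, 0, 0, 0, 0, 0, 0])

```text
clock: 59.5
tcp_pos: [0.6186, -0.1709, 0.077]
orientation: [0.001, 0.125, 0.992, -0.0]
wrist_force: [-3.3, 1.7, 7.8]
finger_gap: 0.0189
grip_force: 29.5
```

Emit:
arm_command(moves=[-1, 1, 12.2, 0, 0, 0, -0.1566, -1, 0, 0, 0, 0, 0, 0, -1, 0.2, 3.5, 0, 0, 0, -0.045, -1, 0, 0, 0, 0, 0, 0, -1, 0, 0, 0, 0, 0, 0])

```text
clock: 60.12
tcp_pos: [0.6202, -0.1596, 0.077]
orientation: [0.001, 0.028, 1.0, -0.003]
wrist_force: [-5.6, -8.9, 6.1]
finger_gap: 0.0192
grip_force: 36.7
```

Emit:
arm_command(moves=[0.3, 0, 0, 0, 0, 0, 0, 0.3, 0, 0, 0, 0, 0, 0, 0.3, 0, 0, 0, 0, 0, 0, 0.3, 0, 0, -40, 0, 0, 0, 0.3, 0, 0, -50, 0, 0, 0, 0.3, 0, 0, 0, 0, 0, 0, 0.3, 0, 0, 0, 0, 0, 0])

```text
clock: 61.0
tcp_pos: [0.62, -0.1557, 0.1639]
orientation: [0.0, 0.026, 1.0, 0.0]
wrist_force: [0.0, -1.4, -0.0]
finger_gap: 0.0557
grip_force: 0.0
```

Run:
```python
from look import *
st,p,d,cp=look("w27"); print(st["tcp_pos"],phi(st))
hsv=cv2.cvtColor(p,cv2.COLOR_BGR2HSV); m=cv2.inRange(hsv,(0,150,60),(8,255,255))|cv2.inRange(hsv,(172,150,60),(180,255,255))
n,l,s,c=cv2.connectedComponentsWithStats(m); i=1+np.argmax(s[1:,4]); v,u=np.nonzero(l==i)
P=at_z(cp,np.c_[u,v],.0935)[:,:2]*1000; print(cv2.minAreaRect(P.astype(np.float32)))
```

```text
[ 0.62002367 -0.15574667  0.16386211] 1.5195898160817456
((606.7881469726562, -158.86602783203125), (19.540618896484375, 74.61212921142578), 84.99034118652344)
```

View pics/w27.png

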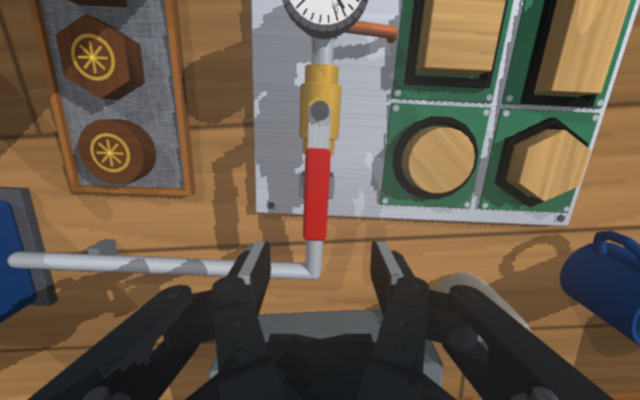

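```bash
python3 -c "
from h import *
print(hand_in())"
```

```text
the job is handed in; nothing more can be done
None
```

The changeover is finished and handed in at about 61 s: I shut the valve, laid the three finished pieces flat in the out tray, seated all four blanks in their nests, turned the red zero mark under the needle with the vacuum off, and reopened the valve to its stop.

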